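# Slide a box of slides up the loading ramp until it locks behind the lip

### The arm

A 7-joint arm with a two-finger parallel gripper is mounted at the origin on a cart in front of the work surface, level with it; the furniture and walls round the work are solid. World frame = base frame: x ahead of the robot, y to its left, z up, the work surface at z = 0. Lengths are in m, angles in rad, forces in N, time in s.
With the tool pointing down it reaches from about 0.375 to 0.925 m from the base axis. Payload 3.1 kg.
Tool frame: the origin (TCP) lies at the very end of the fingers, on their centre line; the grasp point (between the pads) lies 19 mm behind it; z points along the fingers, y is the direction in which the jaws open and shut (so a half turn about z gives the same grasp; the last joint's range is limited). The gripper opens to 85 mm and grips with 20 to 120 N. Pads are 22 mm wide; open, the fingers measure 114 mm over their backs; the gripper's body (76 mm by 85 mm) begins 54 mm behind the grasp point. The pads swing forward as they close: fully open they stand 13 mm farther back than shut.
Start: joints at [-0.098, 0.383, 0.044, 1.598, -0.018, 1.161, -0.05], TCP at [0.65, 0, 0.231] pointing down, gripper open.
Joint ranges: [-2.61, 2.61], [-0.41, 2.15], [-1.48, 1.57], [0, 2.5], [-1.57, 4.71], [0.05, 1.97], [-2.85, 2.85]. Speed limits (rad/s): [2.79, 2.79, 3.14, 3.14, 3.14, 3.14, 3.14].

### API

Orientations are given as a rotation vector (axis times angle).
In Python, from plant import env gives the robot as it stands. The module is installed in compiled form; this text tells all that it offers.
- The arm moves only by the tool apply_moves, never from a script. Its argument "steps" is a list of rows, each an object of numbers: "jaw": the finger opening in mm, from 0 to 85.4; "dx", "dy", "dz": the shift along the world's x, y, z in mm; "wx", "wy", "wz": the turn, a rotation vector about the world's x, y, z in degrees. In form: [{"jaw": .., "dx": .., "dy": .., "dz": .., "wx": .., "wy": .., "wz": ..}, ...]. A call has 1 to 8 rows; each row shifts and turns the pose as measured when the row begins; what a row does not reach is not made up. A row lasts 1/8 s, in which the tool goes at most 62.5 mm and 10.7 degrees, less where a joint would pass 70% of its speed; a pose out of reach is approached as far as the arm can. A call is refused whole if a number of a shift passes 62.5 or a number of a turn 10.7, either way. A call with a gripper value outside its range is refused whole. The fingers move at their own pace and stop on an object; "grip_force" is the grip in N (left out, the last holds). Time passes only in rows, so rows that do not move let the fingers close. It gives the time, the measured TCP pose, the force and the opening at its end, in the units of the state.
- env.read_state(): the state, without advancing time (a new reading comes with each control period).
- env.snapshot(name): name is "scene" or "side" or "wrist"; returns the picture (384x512x3 uint8, red, green, blue); there is no depth.
- env.camera_params(name): a dict with "fx", "fy", "cx", "cy" (pixels), "eye" and "attitude" of the camera in the world. Camera axes: x right, y up, looking along -z (the intrinsics and any distortion apply to the point x, -y, -z); pixel columns grow to the right and rows downward; lengths in m; the calibration is good to about 2 mm. The wrist camera is an equidistant fisheye: a pixel r from the principal point sees the ray r / f radians off the axis. A picture is of the moment at which its call begins: read the wrist's pose just before it. camera_params takes no time and is no camera call; for the wrist camera it gives the pose at the moment of the call.
- env.sign_off(): hands the job in, once; it reports no verdict.
The state is a dict: "t": time; "joints": joint angles; "joint_vel": joint speeds; "tau": joint torques, N m; "ee_pos": TCP position; "ee_rot": TCP orientation; "contact_force": force on the tool from outside, world axes, zero at the start; "moment": the same for the moment, N m; "grip_width": finger opening in m.
Only numpy, scipy, OpenCV 4.12 (cv2) and the standard library are available. Lean on these libraries where they do the work, as an engineer would, in place of code of your own. Each camera call takes 0.05 s, during which the arm holds its last target.

### The job

Load the box of microscope slides into the dock: set it lengthwise on the dock's level foot between the guides, then slide it up the ramp without lifting it off, under the clear cover and against the sprung orange plate, until its near edge drops behind the lip and it stays there by itself. The plate is delicate: press it no harder than its spring needs, never ram it against its stop (15 N at most), and leave everything else on the bench alone.

Things in the scene. Friction and masses are not known exactly. Their poses are not given: they have to be found in the camera images.
- slide_box_mid (a point): Centre (half-way up) of the loose white-and-blue cardboard box of microscope slides, 56 (its x) x 82 (its y, the long side) x 34 high (its z, up); about 0.18 to 0.35 kg. Lies flat on the bench at the start; it may go into the dock either end first. On the bench it can be gripped across its 56 mm width.
- slide_box: The same slide box; this origin is at the centre of its underside.
- dock: White-and-grey loading dock, fixed to the bench, 280 long (its x, pointing uphill) and about 86 wide at most. Origin: at bench level, under its middle. From x = -150 to -60 mm is a level foot whose top is 4 mm above the bench, with guides 8 mm higher than that on both sides, which funnel from 76 mm apart at the open end (x = -150) to 60 mm apart at the ramp (x = -60).
- ramp: The dock's slope, 15 degrees steep, fixed to the dock. Origin: middle of the lip, the ramp's top edge (orange stripe). x up the slope, y across, z square off the slope. Ramp surface: z = 0 from x = -80 mm (meets the level foot) to x = 0, where it drops square by 6 mm to the pocket floor (z = -6). Side guides 60 mm apart, 8 mm above the ramp along ramp and pocket.
- pocket_seat (a point): Where the box's centre is when seated (fixed, ramp's axes; 41 mm up the slope from the lip, 11 mm above the ramp's plane): long side along the slope, underside flat on the pocket floor, lower near edge held against the lip by the plate's spring.
- cover_edge (a point): Middle of the near lower edge of the clear cover over the far part of the pocket, 50 mm up the slope from the lip, 42 mm above the ramp's plane. The cover is 3 mm thick and reaches 58 mm on; its side cheeks start 62 mm from the lip. Because of it the box can enter only by sliding up the ramp.
- plate (a joint): Travel (m) of the orange sprung plate at the pocket's far end, up the slope: 0 free, 0.0095 on its hard stop. Spring: 3 N at 0, 8.7 N at the stop. Seated, the box keeps it 4 mm pressed; for its near edge to pass the lip it must first press it about 6.5 mm. Friction and slope add 2 to 5 N to the push. Let go before the edge has dropped, the box is driven back out.
- plate_face (a point): Middle of the orange plate's face, moves with it; free it is 78 mm up the slope from the lip (the box is 82 long), 14 mm above the ramp's plane. Friction of the pushing fingers can hold the box's near end up once past the lip: moving them about 8 mm down while still pushing brings the edge down behind the lip.
- timer: white bench timer, 62x66x20 mm; bystander, to be left alone; origin under its centre
- petri: pink round petri dish, 59 across, 13 high mm; bystander, to be left alone; origin under its centre
- blue_bottle: clear bottle with a blue cap, 54 wide, 100 high mm; bystander, to be left alone; origin under its centre
- beaker: small glass beaker with sticks, 54 wide, 70 high mm; bystander, to be left alone; origin under its centre
- black_marker: black marker pen lying down, 135 long mm; bystander, to be left alone; origin under its centre
- tape: roll of yellow tape lying flat, 72 wide, 19 high mm; bystander, to be left alone; origin under its centre
Mind the look-alikes: they are no part of the job. There is more than one size of the slide_box; the job needs the middle-sized.

How it is judged:
On the way, in this order (a step that is already met when the one before it is completed fails the run):
1. the slide box stands lengthwise on the dock's level foot, between the guides (x of slide_box_mid in the frame of dock between -0.155 and -0.08 m and y of slide_box_mid in the frame of dock between -0.011 and 0.011 m and z of slide_box_mid in the frame of dock between 0.017 and 0.026 m and angle between the y axis of slide_box_mid and the x axis of dock, either way round below 0.2 rad and angle between slide_box_mid's own z axis and vertical below 0.1 rad and contact force between slide_box and dock above 0.2 N), for 0.2 s.
2. the slide box slides up the ramp, resting on it (x of slide_box_mid in the frame of ramp between -0.05 and 0.03 m and z of slide_box_mid in the frame of ramp between 0.005 and 0.026 m and y of slide_box_mid in the frame of ramp between -0.008 and 0.008 m and contact force between slide_box and dock above 0.1 N), for 0.1 s.
At the end, for the whole second after the job is handed in: The slide box rests by itself in the pocket behind the lip, lengthwise (within 0.035 rad) and flat on the pocket floor: centre 37 to 46 mm up the slope from the lip, within 6 mm of the middle, 7 to 13.5 mm above the ramp plane, the plate kept 2 to 7 mm pressed, at rest (x of slide_box_mid in the frame of ramp between 0.037 and 0.046 m and y of slide_box_mid in the frame of ramp between -0.006 and 0.006 m and z of slide_box_mid in the frame of ramp between 0.007 and 0.0135 m and angle between the y axis of slide_box_mid and the x axis of ramp, either way round below 0.035 rad and angle between the z axis of slide_box_mid and the z axis of ramp, either way round below 0.06 rad and value of joint plate between 0.002 and 0.007 m and linear speed of slide_box below 0.01 m/s); the robot touches nothing.
It fails at once if the plate is pressed by the box with more than 16 N (contact force between slide_box and plate above 16 N).
It fails at once if the plate is pushed by the robot itself with more than 5 N (contact force between any of the arm, the fingers and plate above 5 N).
It fails at once if the box is put into the pocket from above, or lifted 20 mm or more off the upper ramp or pocket (x of slide_box_mid in the frame of ramp between -0.02 and 0.08 m and y of slide_box_mid in the frame of ramp between -0.03 and 0.03 m and z of slide_box_mid in the frame of ramp between 0.037 and 0.06 m).
It fails at once if a bystander is moved more than 20 mm (distance of any of timer, petri, blue_bottle, beaker, black_marker, tape from where it was at the start of the episode above 0.02 m).
It also fails if it takes over 64 s, if anything falls off the work surface, if the arm or the gripper's body presses on something with over 40 N, if the wrist force passes 120 N, or if a joint passes its speed limit or range.

## Working session

There is one attempt and no reset: what is moved stays moved. The work goes in short steps, Python scripts to look and compute and a tool call to move; the robot and the scene stay as the last step left them, time stands still between calls to the robot, and variables do not carry over. Pictures are saved under pics/ and viewed, and the job is handed in when it is done.

Besides the shell and the picture viewer there is one more tool, called after "Call:" as name([rows], argument=value, ...), one row to a line, values as JSON. apply_moves: Moves the arm, as the interface text tells. Its arguments: {"type":"object","properties":{"steps":{"type":"array","items":{"type":"object","properties":{"jaw":{"type":"number"},"dx":{"type":"number"},"dy":{"type":"number"},"dz":{"type":"number"},"wx":{"type":"number"},"wy":{"type":"number"},"wz":{"type":"number"}}}},"grip_force":{"type":"number"}},"required":["steps"]}

```bash
mkdir -p pics
python3 - <<'E'
from plant import env
import cv2
for n in ["scene","side","wrist"]:
    p=env.camera_params(n); print(n,{k:(v.round(4).tolist() if hasattr(v,'round') and hasattr(v,'tolist') else v) for k,v in p.items()})
    im=env.snapshot(n); cv2.imwrite(f"pics/{n}0.png",cv2.resize(im[:,:,::-1],(800,600),interpolation=cv2.INTER_CUBIC)); cv2.imwrite(f"pics/{n}0_raw.png",im[:,:,::-1])
print(env.read_state())
E
```

```text
scene {'fx': 424.264317921577, 'fy': 424.264317921577, 'cx': 255.35041268801294, 'cy': 190.69705275844154, 'eye': [-0.0235, 0.7719, 0.89], 'attitude': [0.4001, -0.975, -2.2296]}
side {'fx': 395.01915195333083, 'fy': 395.01915195333083, 'cx': 254.7526483495896, 'cy': 181.3438128455102, 'eye': [0.4951, -0.8767, 0.6673], 'attitude': [1.0466, -0.0514, -0.105]}
wrist {'fx': 297.3186396354542, 'fy': 297.3186396354542, 'cx': 254.9449405894067, 'cy': 190.1736335557299, 'eye': [0.6488, 0.0662, 0.372], 'attitude': [-0.2642, 0.0024, 0.0005]}
{'t': 0.15, 'joints': array([-0.09781821,  0.38367564,  0.04384104,  1.59920612, -0.01792115,
        1.16120857, -0.04987327]), 'joint_vel': array([-0.00026019, -0.00342205,  0.00112341, -0.00438712,  0.00115691,
       -0.00103634,  0.00085244]), 'tau': array([ 2.19941270e-03, -4.34053266e+01,  1.02680024e+00, -2.49981201e+01,
        1.06983635e-02,  7.30535554e-03,  3.91670756e-05]), 'ee_pos': array([6.49259339e-01, 2.26453288e-05, 2.30160681e-01]), 'ee_rot': array([-2.22030455, -2.22056154,  0.00243316]), 'contact_force': array([-1.17960905, -0.58073108, -0.62350499]), 'moment': array([ 0.02062262, -0.01559561, -0.01184213]), 'grip_width': 0.08497500941363739}
```

View pics/scene0.png

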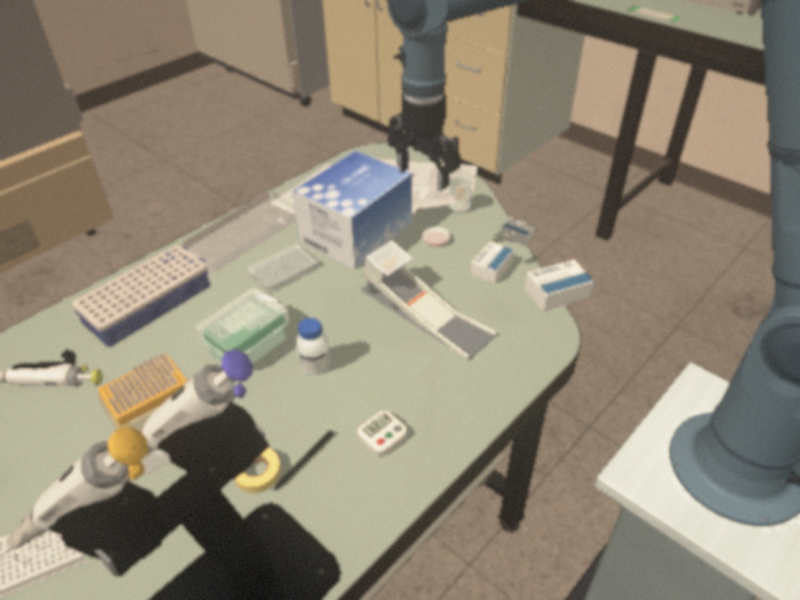

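View pics/side0.png

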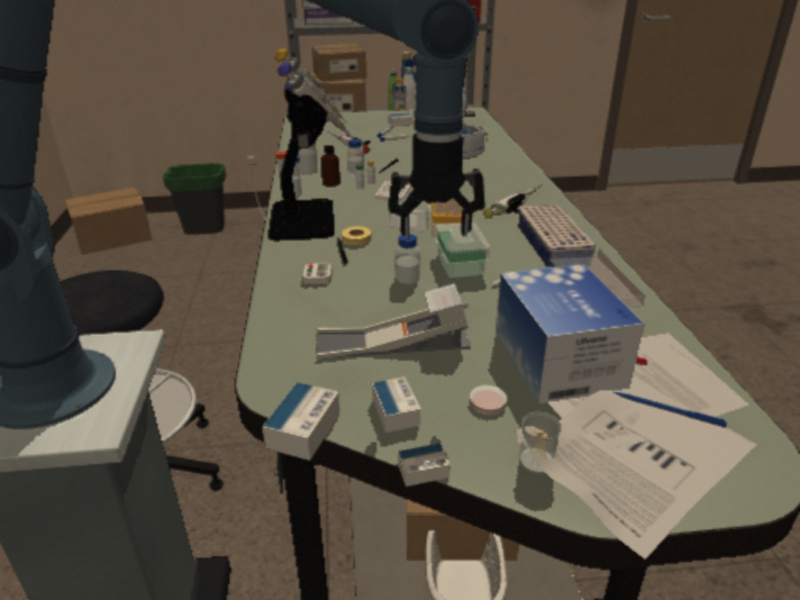

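View pics/wrist0.png

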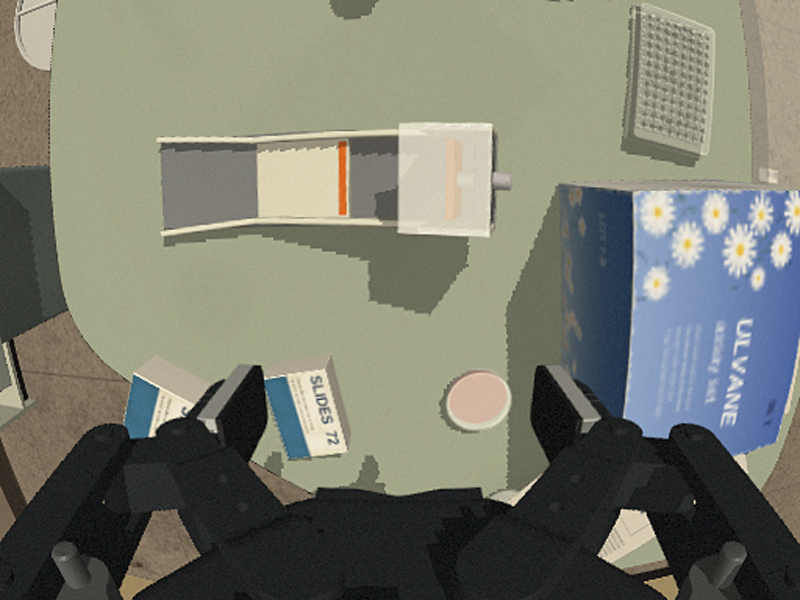

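```bash
cat > h.py <<'E'
import numpy as np, cv2
from scipy.spatial.transform import Rotation as R
def ray(p,u,v,fish=False):
    x=(u-p['cx'])/p['fx'];y=(v-p['cy'])/p['fy']
    if fish:
        r=np.hypot(x,y); s=np.sin(r)/r if r>0 else 1
        d=np.array([x*s,y*s,np.cos(r)])
    else: d=np.array([x,y,1.])
    d=d*[1,-1,-1]
    return np.array(p['eye']),R.from_rotvec(p['attitude']).apply(d/np.linalg.norm(d))
def onz(p,u,v,z,fish=False):
    e,d=ray(p,u,v,fish); return e+d*(z-e[2])/d[2]
def proj(p,X,fish=False):
    c=R.from_rotvec(p['attitude']).inv().apply(np.atleast_2d(X)-np.array(p['eye']))*[1,-1,-1]
    if fish:
        rr=np.hypot(c[:,0],c[:,1]); th=np.arctan2(rr,c[:,2]); k=th/np.maximum(rr,1e-9)
        return np.c_[p['cx']+p['fx']*c[:,0]*k,p['cy']+p['fy']*c[:,1]*k]
    return np.c_[p['cx']+p['fx']*c[:,0]/c[:,2],p['cy']+p['fy']*c[:,1]/c[:,2]]
E
python3 - <<'E'
import cv2
def crop(n,x0,y0,x1,y1,s,o):
    im=cv2.imread(f"pics/{n}0_raw.png")[y0:y1,x0:x1]
    im=cv2.resize(im,None,fx=s,fy=s,interpolation=cv2.INTER_CUBIC); cv2.imwrite("pics/"+o,im)
crop("side",165,175,325,315,5,"side_crop.png")
crop("wrist",75,60,335,300,3,"wrist_crop.png")
E
```

```text
(no output)
```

View pics/side_crop.png

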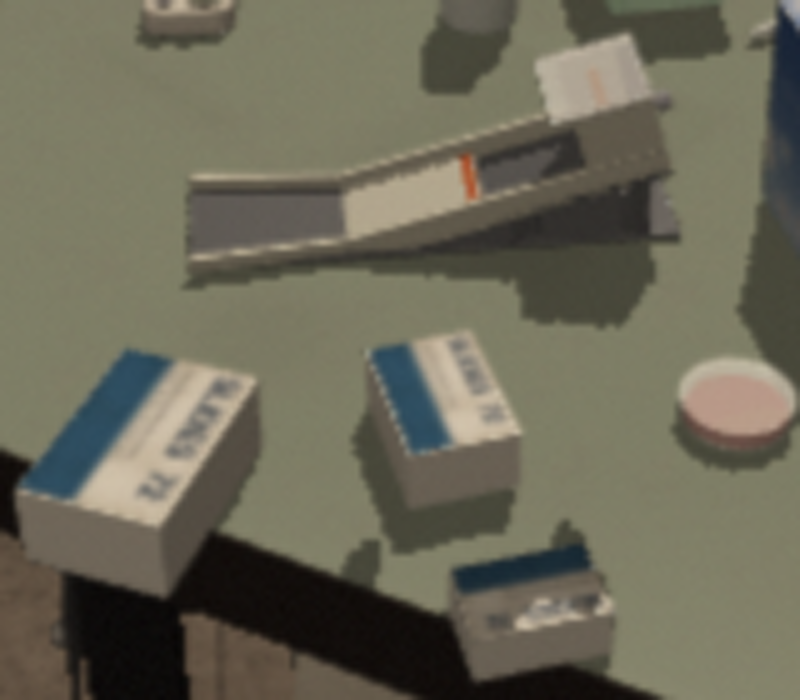

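View pics/wrist_crop.png

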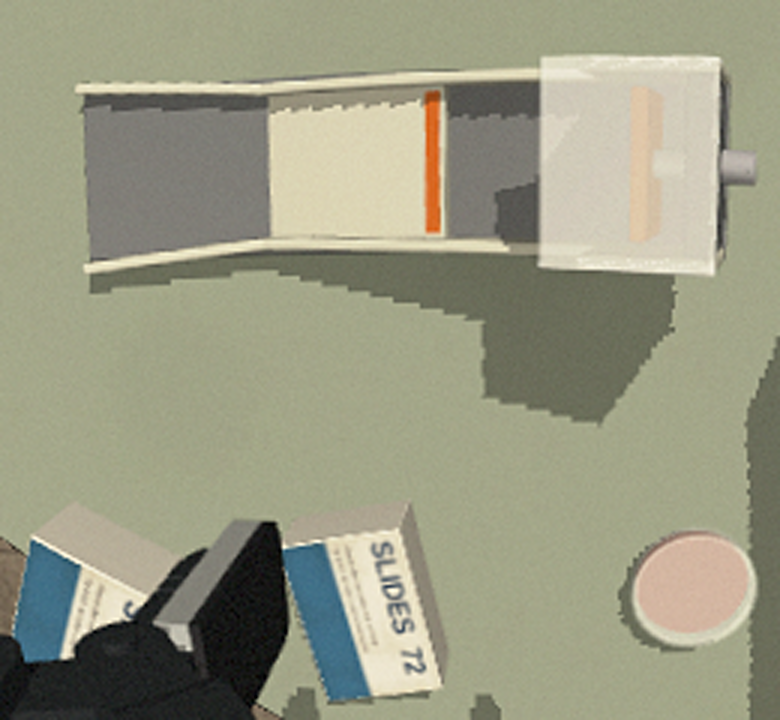

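Run:
```python
from plant import env
from h import *
ps=env.camera_params("side");pw=env.camera_params("wrist")
S=lambda a,z:onz(ps,165+a[0]/5-.4,175+a[1]/5-.4,z)
W=lambda a,z:onz(pw,75+a[0]/3-.33,60+a[1]/3-.33,z,True)
def quad(P):
    P=np.array(P);print("  ctr",P.mean(0).round(4),"sides",[round(np.linalg.norm(P[i]-P[(i+1)%4])*1e3) for i in range(4)],"ang",[round(np.degrees(np.arctan2(*(P[(i+1)%4]-P[i])[[1,0]])),1) for i in range(4)])
print("mid");quad([S(a,.034) for a in [(367,352),(470,333),(520,435),(413,452)]])
quad([W(a,.034) for a in [(283,545),(402,525),(441,687),(332,702)]])
print("big");quad([S(a,.04) for a in [(127,350),(257,378),(162,525),(20,490)]])
print("small");quad([S(a,.028) for a in [(450,570),(585,545),(613,605),(460,650)]])
for n,f,z,pts in [("footend W",W,.004,[(83,95),(92,265)]),("foot/ramp W",W,.004,[(268,95),(271,240)]),("lip W",W,.0247,[(443,88),(443,237)]),("guide end W",W,.012,[(77,90),(86,268)]),
 ("foot end S",S,.004,[(190,190),(190,255)]),("footramp S",S,.004,[(342,188),(348,238)]),("lip S",S,.0247,[(472,153),(479,197)]),("guide end S",S,.012,[(190,178),(190,260)]),
 ("guide ramp W",W,.012,[(268,90),(265,243)])]:
    print(n,[f(p,z).round(4).tolist() for p in pts])
```

```text
mid
  ctr [ 0.5691 -0.1323  0.034 ] sides [54, 80, 52, 78] ang [np.float64(9.4), np.float64(-79.7), np.float64(-173.7), np.float64(101.9)]
  ctr [ 0.5705 -0.1288  0.034 ] sides [54, 82, 53, 82] ang [np.float64(11.5), np.float64(-81.1), np.float64(-168.0), np.float64(99.6)]
big
  ctr [ 0.4253 -0.1517  0.04  ] sides [70, 106, 71, 105] ang [np.float64(-24.7), np.float64(-115.0), np.float64(155.0), np.float64(64.4)]
small
  ctr [ 0.5925 -0.2615  0.028 ] sides [62, 37, 71, 46] ang [np.float64(7.4), np.float64(-80.8), np.float64(-165.9), np.float64(88.9)]
footend W [[0.4443, 0.1031, 0.004], [0.4448, 0.0257, 0.004]]
foot/ramp W [[0.5337, 0.0952, 0.004], [0.5332, 0.0333, 0.004]]
lip W [[0.6104, 0.0931, 0.0247], [0.6099, 0.0347, 0.0247]]
guide end W [[0.4456, 0.1049, 0.012], [0.446, 0.0254, 0.012]]
foot end S [[0.444, 0.1012, 0.004], [0.4442, 0.0363, 0.004]]
footramp S [[0.5335, 0.0923, 0.004], [0.5337, 0.0417, 0.004]]
lip S [[0.6107, 0.089, 0.0247], [0.6092, 0.0435, 0.0247]]
guide end S [[0.4446, 0.102, 0.012], [0.4448, 0.0206, 0.012]]
guide ramp W [[0.5362, 0.0967, 0.012], [0.533, 0.0328, 0.012]]
```

Call:
apply_moves([
  {"dx":-40,"dy":-50,"wz":10},
  {"dx":-39,"dy":-50},
  {"dy":-30,"dz":-20},
  {"dz":-10},
], grip_force=40)

```text
validation failed for argument at $.st...
```

```bash
cat > snap.py <<'E'
import sys
from h import *
from plant import env
n,o=sys.argv[1],sys.argv[2]
p=env.camera_params(n); im=env.snapshot(n)[:,:,::-1]; cv2.imwrite(f"pics/{o}_raw.png",im)
import pickle; pickle.dump(p,open(f"pics/{o}.pkl","wb"))
if len(sys.argv)>3:
    x0,y0,x1,y1=map(int,sys.argv[3:7]); im=im[y0:y1,x0:x1]
s=min(800/im.shape[1],600/im.shape[0]); print("scale",s)
cv2.imwrite(f"pics/{o}.png",cv2.resize(im,None,fx=s,fy=s,interpolation=cv2.INTER_CUBIC))
st=env.read_state(); print(st['t'],st['ee_pos'].round(4),st['ee_rot'].round(3),st['contact_force'].round(2),st['grip_width'])
E
python3 snap.py wrist w1
python3 - <<'E'
from plant import env
from h import *
import pickle
p=pickle.load(open("pics/w1.pkl","rb"))
print(p)
E
```

```text
scale 1.5625
0.2 [ 0.6494 -0.      0.2304] [-2.221e+00 -2.221e+00  2.000e-03] [ 0.19  0.22 -0.17] 0.08530723097330341
{'fx': 297.3186396354542, 'fy': 297.3186396354542, 'cx': 254.9449405894067, 'cy': 190.1736335557299, 'eye': array([0.64883198, 0.06616057, 0.37220883]), 'attitude': array([-0.26419828,  0.0020746 ,  0.00049923])}
```

View pics/w1.png

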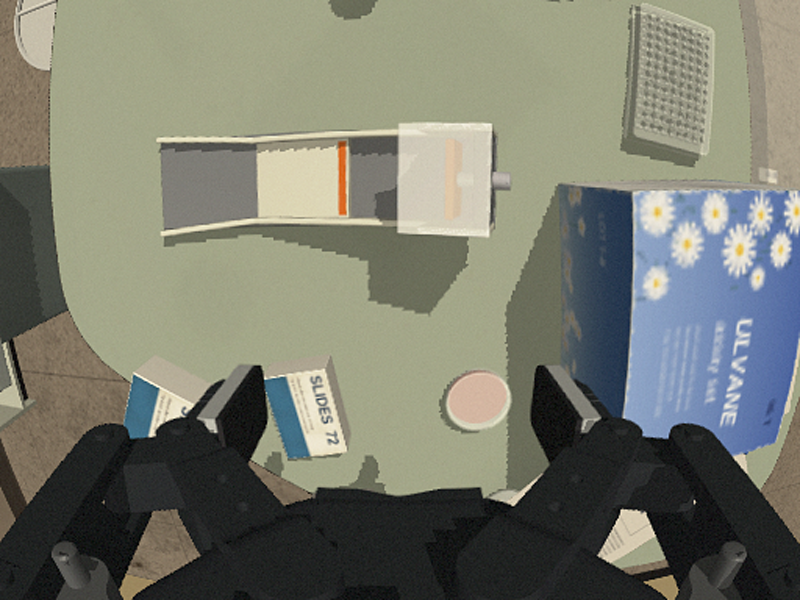

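Call:
apply_moves([
  {"jaw":85,"dx":-40,"dy":-50,"dz":0,"wx":0,"wy":0,"wz":10},
  {"jaw":85,"dx":-39,"dy":-50,"dz":0,"wx":0,"wy":0,"wz":0},
  {"jaw":85,"dx":0,"dy":-30,"dz":-20,"wx":0,"wy":0,"wz":0},
  {"jaw":85,"dx":0,"dy":0,"dz":-10,"wx":0,"wy":0,"wz":0},
], grip_force=40)

```text
t: 0.7
ee_pos: [0.5691, -0.1303, 0.1996]
ee_rot: [-2.009, -2.415, 0.001]
contact_force: [0.3, -0.8, 0.0]
grip_width: 0.0847
```

```bash
python3 snap.py wrist w2
```

```text
scale 1.5625
0.75 [ 0.5688 -0.128   0.1985] [-2.004e+00 -2.416e+00  1.000e-03] [-0.3   0.44 -0.98] 0.08481823120219621
```

View pics/w2.png

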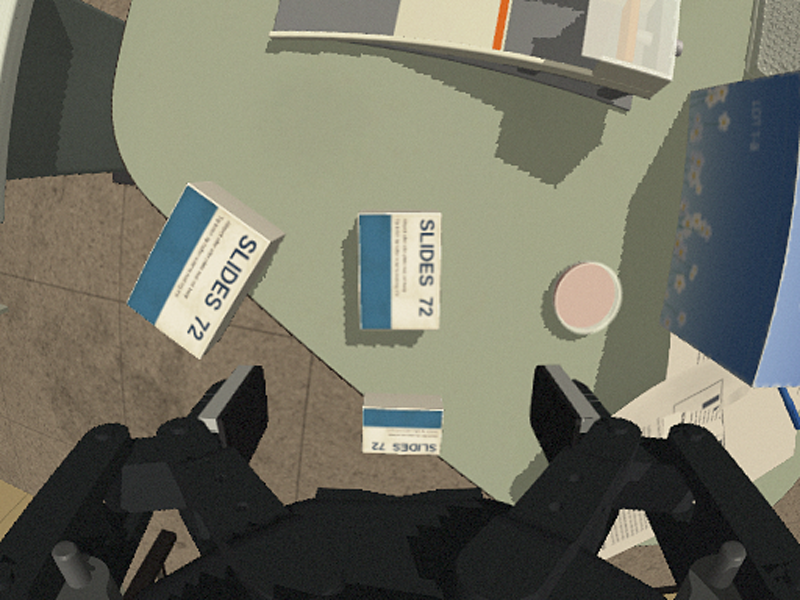

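Run:
```python
from h import *
import pickle
p=pickle.load(open("pics/w2.pkl","rb"))
f=lambda a,z:onz(p,a[0]/1.5625-.2,a[1]/1.5625-.2,z,True)
P=np.array([f(a,.034) for a in [(358,212),(441,213),(439,330),(358,331)]])
print(P.round(4),P.mean(0),[np.linalg.norm(P[i]-P[(i+1)%4]).round(4) for i in range(4)],[np.degrees(np.arctan2(*(P[(i+1)%4]-P[i])[[1,0]])).round(1) for i in range(4)])
print("petri",f((588,298),.013))
```

```text
[[ 0.5343 -0.0943  0.034 ]
 [ 0.5884 -0.0849  0.034 ]
 [ 0.6036 -0.1651  0.034 ]
 [ 0.5478 -0.1762  0.034 ]] [ 0.56851309 -0.13014864  0.034     ] [np.float64(0.055), np.float64(0.0816), np.float64(0.0569), np.float64(0.0831)] [np.float64(9.8), np.float64(-79.3), np.float64(-168.7), np.float64(99.4)]
petri [ 0.71705741 -0.12624129  0.013     ]
```

Call:
apply_moves([
  {"jaw":85,"dx":0,"dy":-2,"dz":-55,"wx":0,"wy":0,"wz":0},
  {"jaw":85,"dx":0,"dy":0,"dz":-55,"wx":0,"wy":0,"wz":0},
  {"jaw":85,"dx":0,"dy":0,"dz":-40,"wx":0,"wy":0,"wz":0},
  {"jaw":85,"dx":0,"dy":0,"dz":-20,"wx":0,"wy":0,"wz":0},
  {"jaw":85,"dx":0,"dy":0,"dz":0,"wx":0,"wy":0,"wz":0},
])

```text
t: 1.38
ee_pos: [0.5748, -0.1169, 0.0259]
ee_rot: [-1.987, -2.431, -0.016]
contact_force: [-0.3, -0.1, 0.5]
grip_width: 0.0847
```

Call:
apply_moves([
  {"jaw":85,"dx":-6,"dy":-13,"dz":-8,"wx":0,"wy":0,"wz":0},
  {"jaw":85,"dx":0,"dy":0,"dz":0,"wx":0,"wy":0,"wz":0},
])

```text
t: 1.62
ee_pos: [0.5708, -0.1292, 0.0193]
ee_rot: [1.984, 2.434, 0.019]
contact_force: [0.4, 0.0, 0.1]
grip_width: 0.0852
```

Call:
apply_moves([
  {"jaw":85,"dx":-2,"dy":-1,"dz":-4,"wx":0,"wy":0,"wz":0},
  {"jaw":45,"dx":0,"dy":0,"dz":0,"wx":0,"wy":0,"wz":0},
  {"jaw":45,"dx":0,"dy":0,"dz":0,"wx":0,"wy":0,"wz":0},
  {"jaw":45,"dx":0,"dy":0,"dz":0,"wx":0,"wy":0,"wz":0},
  {"jaw":45,"dx":0,"dy":0,"dz":0,"wx":0,"wy":0,"wz":0},
], grip_force=40)

```text
t: 2.25
ee_pos: [0.5707, -0.1307, 0.0178]
ee_rot: [1.983, 2.43, 0.024]
contact_force: [0.7, 0.4, -1.7]
grip_width: 0.0549
```

Call:
apply_moves([
  {"jaw":45,"dx":0,"dy":0,"dz":20,"wx":0,"wy":0,"wz":0},
  {"jaw":45,"dx":0,"dy":0,"dz":40,"wx":0,"wy":0,"wz":0},
  {"jaw":45,"dx":0,"dy":0,"dz":40,"wx":0,"wy":0,"wz":0},
  {"jaw":45,"dx":0,"dy":0,"dz":0,"wx":0,"wy":0,"wz":0},
])

```text
t: 2.75
ee_pos: [0.5696, -0.1303, 0.1226]
ee_rot: [1.983, 2.431, 0.023]
contact_force: [-0.0, -0.6, -1.8]
grip_width: 0.055
```

```bash
python3 snap.py side s1 100 80 380 290;  python3 snap.py wrist w3
```

```text
scale 2.857142857142857
2.8 [ 0.5677 -0.1299  0.1204] [1.986 2.434 0.019] [-1.24 -0.19 -2.52] 0.05480058178428914
scale 1.5625
2.85 [ 0.5661 -0.1295  0.1184] [-1.984 -2.432 -0.016] [-0.18 -0.54 -2.68] 0.054787972857281375
```

View pics/s1.png

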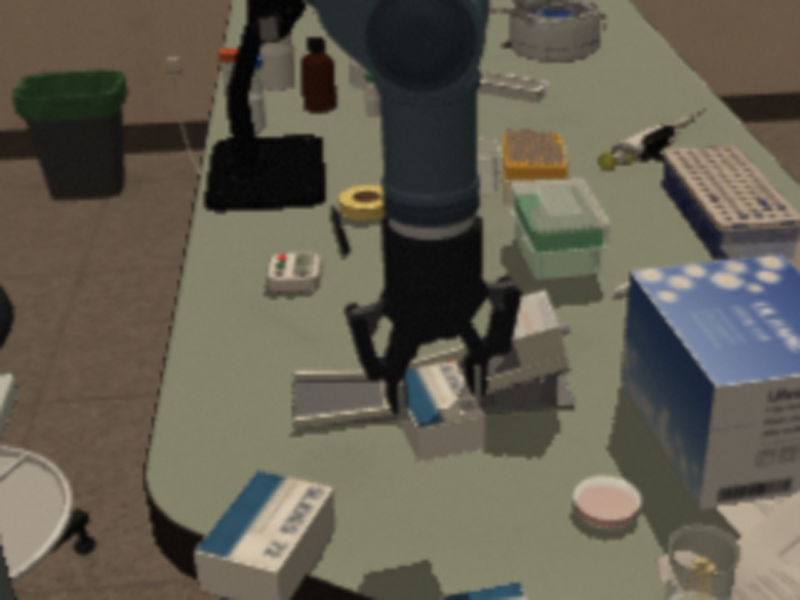

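View pics/w3.png

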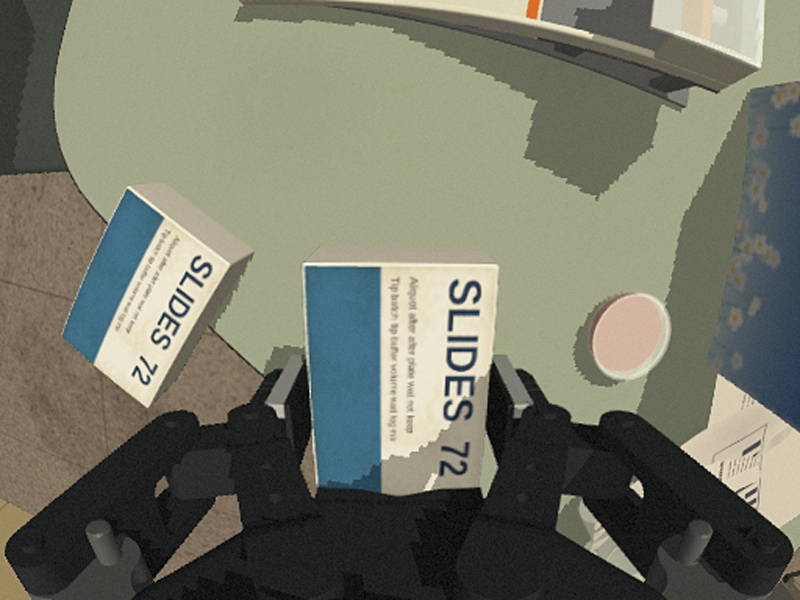

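Call:
apply_moves([
  {"jaw":45,"dx":-10,"dy":15,"dz":5,"wx":0,"wy":0,"wz":10},
  {"jaw":45,"dx":-10,"dy":25,"dz":0,"wx":0,"wy":0,"wz":10},
  {"jaw":45,"dx":-10,"dy":25,"dz":0,"wx":0,"wy":0,"wz":10},
  {"jaw":45,"dx":-10,"dy":25,"dz":0,"wx":0,"wy":0,"wz":10},
  {"jaw":45,"dx":-10,"dy":25,"dz":0,"wx":0,"wy":0,"wz":10},
  {"jaw":45,"dx":-10,"dy":25,"dz":0,"wx":0,"wy":0,"wz":10},
  {"jaw":45,"dx":-10,"dy":25,"dz":0,"wx":0,"wy":0,"wz":10},
  {"jaw":45,"dx":-5,"dy":20,"dz":0,"wx":0,"wy":0,"wz":5},
])

```text
t: 3.85
ee_pos: [0.4733, 0.0577, 0.1079]
ee_rot: [-0.032, -3.107, 0.015]
contact_force: [-0.7, -0.6, -2.8]
grip_width: 0.0553
```

Call:
apply_moves([
  {"jaw":45,"dx":0,"dy":0,"dz":0,"wx":0,"wy":0,"wz":0},
])

```text
t: 3.98
ee_pos: [0.4712, 0.0594, 0.1064]
ee_rot: [-0.027, -3.103, 0.014]
contact_force: [0.5, -0.3, -2.9]
grip_width: 0.0547
```

```bash
cat > tool.py <<'E'
from plant import env
from scipy.spatial.transform import Rotation as R
import numpy as np
s=env.read_state(); M=R.from_rotvec(s['ee_rot']).as_matrix()
print("t",s['t'],"pos",s['ee_pos'].round(4),"toolz",M[:,2].round(3),"tooly yaw",np.degrees(np.arctan2(M[1,1],M[0,1])).round(1),"ylift",M[2,1].round(3),"F",s['contact_force'].round(2),"M",s['moment'].round(2),"g",s['grip_width'].round(4),"j7",s['joints'][6].round(2))
E
python3 tool.py
```

```text
Traceback (most recent call last):
  File "tool.py", line 5, in <module>
    print("t",s['t'],"pos",s['ee_pos'].round(4),"toolz",M[:,2].round(3),"tooly yaw",np.degrees(np.arctan2(M[1,1],M[0,1])).round(1),"ylift",M[2,1].round(3),"F",s['contact_force'].round(2),"M",s['moment'].round(2),"g",s['grip_width'].round(4),"j7",s['joints'][6].round(2))
                                                                                                                                                                                                                        ^^^^^^^^^^^^^^^^^^^^^
AttributeError: 'float' object has no attribute 'round'
```

```bash
sed -i "s/s\['grip_width'\].round(4)/round(s['grip_width'],4)/" tool.py; python3 tool.py; python3 snap.py wrist w4; python3 snap.py scene c4 180 120 350 250; python3 tool.py
```

```text
t 3.975 pos [0.4712 0.0594 0.1064] toolz [-0.039 -0.009 -0.999] tooly yaw 89.0 ylift -0.01 F [ 0.47 -0.34 -2.87] M [ 0.03 -0.08 -0.01] g 0.0547 j7 1.26
scale 1.5625
4.025 [0.4713 0.0579 0.1063] [-0.03  -3.102  0.016] [-0.43 -0.55 -2.38] 0.05442575260685469
scale 4.615384615384615
4.075 [0.4721 0.0568 0.1066] [-0.034 -3.103  0.017] [ 0.96  0.94 -1.6 ] 0.055332814057366696
t 4.075 pos [0.4721 0.0568 0.1066] toolz [-0.038 -0.01  -0.999] tooly yaw 88.8 ylift -0.011 F [ 0.96  0.94 -1.6 ] M [ 0.03 -0.07 -0.04] g 0.0553 j7 1.26
```

View pics/w4.png

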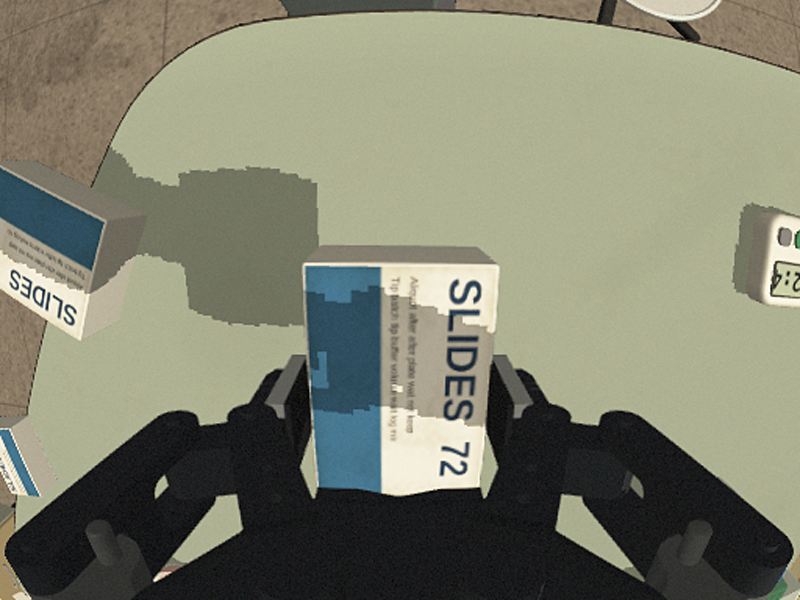

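View pics/c4.png

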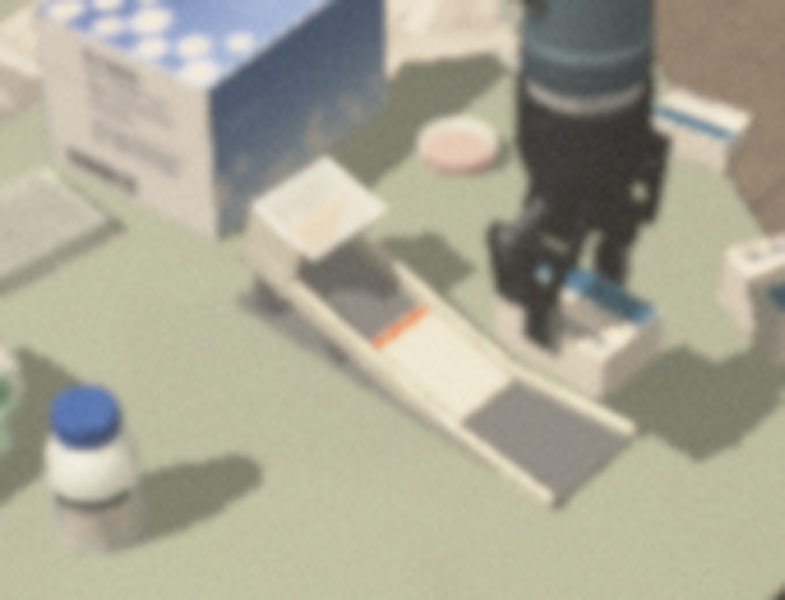

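Call:
apply_moves([
  {"jaw":45,"dx":16,"dy":7,"dz":-20,"wx":0.6,"wy":-2.2,"wz":0.8},
  {"jaw":45,"dx":0,"dy":0,"dz":-20,"wx":0,"wy":0,"wz":0},
  {"jaw":45,"dx":0,"dy":0,"dz":0,"wx":0,"wy":0,"wz":0},
  {"jaw":45,"dx":0,"dy":0,"dz":0,"wx":0,"wy":0,"wz":0},
])

```text
t: 4.58
ee_pos: [0.4901, 0.0572, 0.0653]
ee_rot: [0.032, 3.14, -0.005]
contact_force: [0.4, 0.1, -2.1]
grip_width: 0.0552
```

```bash
python3 tool.py; python3 snap.py side s5 165 175 325 315; python3 snap.py scene c5 180 120 350 250
```

```text
t 4.575 pos [0.4901 0.0572 0.0653] toolz [ 0.002 -0.003 -1.   ] tooly yaw 88.8 ylift -0.003 F [ 0.38  0.12 -2.11] M [0.04 0.01 0.02] g 0.0552 j7 1.24
scale 4.285714285714286
4.625 [0.4899 0.0571 0.0652] [ 0.032  3.14  -0.005] [-0.02 -0.59 -2.48] 0.054825062001802254
scale 4.615384615384615
4.675 [0.49   0.0575 0.0654] [ 0.031  3.14  -0.005] [-0.04  0.06 -1.5 ] 0.05506176330861838
```

View pics/s5.png

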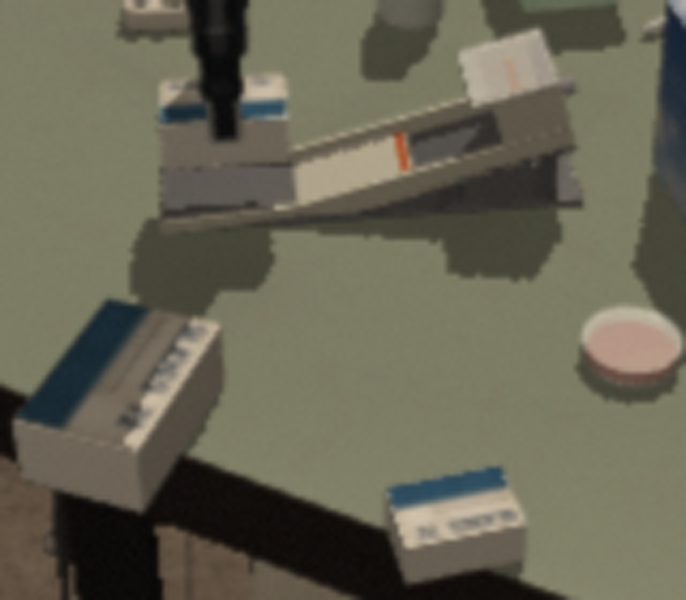

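View pics/c5.png

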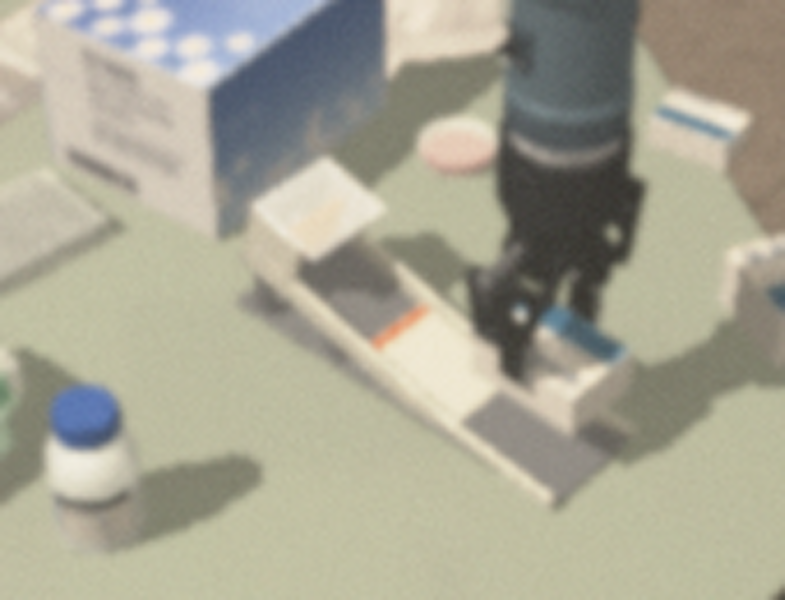

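Call:
apply_moves([
  {"jaw":45,"dx":-2,"dy":7.5,"dz":-20,"wx":0,"wy":0,"wz":1},
  {"jaw":45,"dx":0,"dy":0,"dz":0,"wx":0,"wy":0,"wz":0},
  {"jaw":45,"dx":0,"dy":0,"dz":0,"wx":0,"wy":0,"wz":0},
])

```text
t: 5.05
ee_pos: [0.4907, 0.0646, 0.048]
ee_rot: [0.006, 3.134, -0.004]
contact_force: [-0.1, 0.8, -0.8]
grip_width: 0.0552
```

```bash
python3 tool.py
```

```text
t 5.05 pos [0.4907 0.0646 0.048 ] toolz [ 0.007 -0.003 -1.   ] tooly yaw 89.8 ylift -0.003 F [-0.13  0.8  -0.81] M [0.01 0.03 0.03] g 0.0552 j7 1.23
```

Call:
apply_moves([
  {"jaw":45,"dx":-5,"dy":0,"dz":-12,"wx":0,"wy":0,"wz":0},
  {"jaw":45,"dx":-1,"dy":0,"dz":-9,"wx":0,"wy":0,"wz":0},
  {"jaw":45,"dx":0,"dy":0,"dz":0,"wx":0,"wy":0,"wz":0},
])

```text
t: 5.42
ee_pos: [0.4851, 0.064, 0.0268]
ee_rot: [0.008, 3.132, -0.005]
contact_force: [0.1, 1.6, -1.0]
grip_width: 0.0549
```

```bash
python3 tool.py; python3 snap.py side s6 165 155 325 275; python3 snap.py scene c6 180 120 350 250
```

```text
t 5.425 pos [0.4851 0.064  0.0268] toolz [ 0.009 -0.003 -1.   ] tooly yaw 89.7 ylift -0.003 F [ 0.07  1.64 -1.03] M [-0.03  0.04  0.01] g 0.0549 j7 1.21
scale 5.0
5.475 [0.4853 0.0641 0.0271] [ 0.008  3.132 -0.005] [ 0.18 -1.03 -2.2 ] 0.054643966557440984
scale 4.615384615384615
5.525 [0.4857 0.0642 0.0274] [ 0.008  3.131 -0.004] [-0.26  0.19 -1.47] 0.0548711999222208
```

View pics/s6.png

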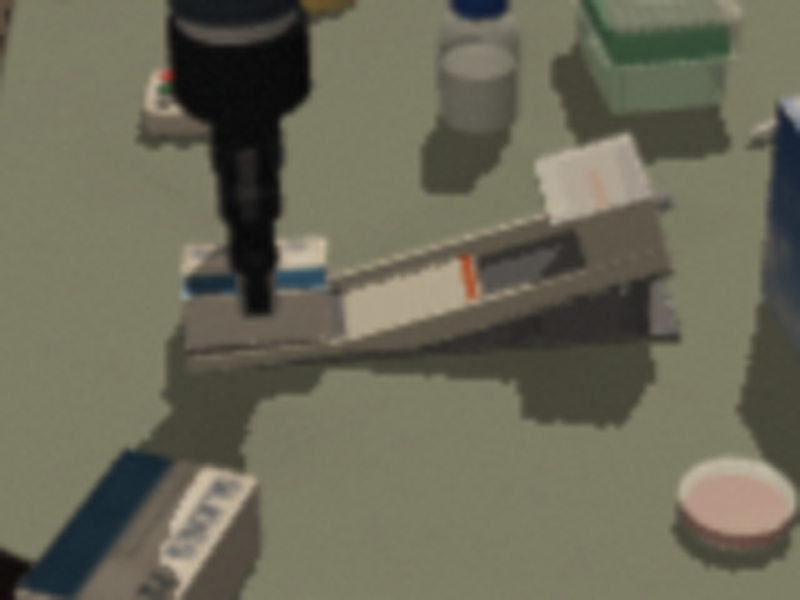

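View pics/c6.png

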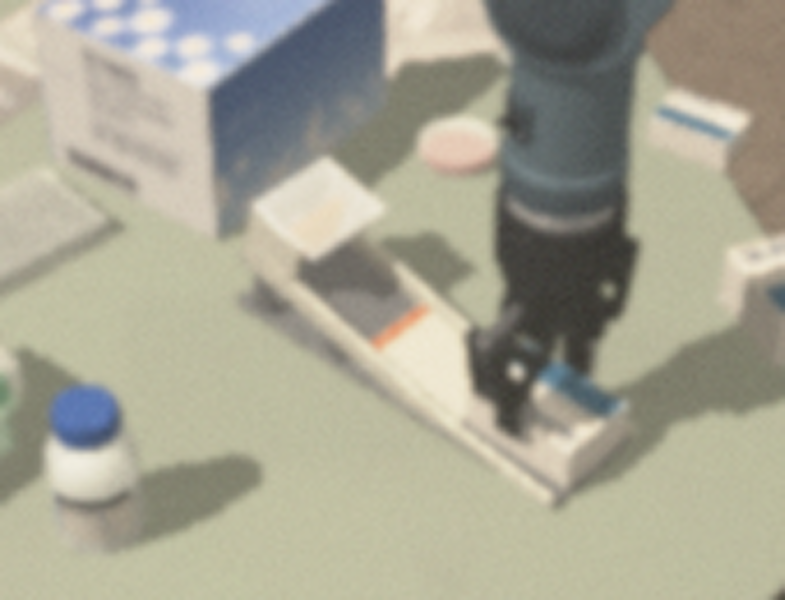

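Box is between the guides, ~5 mm above the foot (side crop: near bottom edge just above the guide at (185,350)–(330,342)). Lowering to contact.

Call:
apply_moves([
  {"jaw":45,"dx":0,"dy":0,"dz":-4,"wx":0,"wy":0,"wz":0},
  {"jaw":45,"dx":0,"dy":0,"dz":-3,"wx":0,"wy":0,"wz":0},
  {"jaw":45,"dx":0,"dy":0,"dz":0,"wx":0,"wy":0,"wz":0},
])

```text
t: 5.9
ee_pos: [0.4866, 0.0643, 0.0225]
ee_rot: [0.009, 3.132, -0.006]
contact_force: [-1.6, -1.1, -0.3]
grip_width: 0.055
```

```bash
python3 tool.py
```

```text
t 5.9 pos [0.4866 0.0643 0.0225] toolz [ 0.01  -0.004 -1.   ] tooly yaw 89.7 ylift -0.004 F [-1.61 -1.1  -0.33] M [0.09 0.39 0.03] g 0.055 j7 1.2
```

Call:
apply_moves([
  {"jaw":45,"dx":0,"dy":0,"dz":-1.5,"wx":0,"wy":0,"wz":0},
  {"jaw":80,"dx":0,"dy":0,"dz":0,"wx":0,"wy":0,"wz":0},
  {"jaw":80,"dx":0,"dy":0,"dz":0,"wx":0,"wy":0,"wz":0},
  {"jaw":80,"dx":0,"dy":0,"dz":0,"wx":0,"wy":0,"wz":0},
])

```text
t: 6.4
ee_pos: [0.4885, 0.0646, 0.0225]
ee_rot: [0.009, 3.128, -0.005]
contact_force: [0.1, -0.4, 0.6]
grip_width: 0.0801
```

```bash
python3 tool.py; python3 snap.py wrist w7; python3 snap.py scene c7 180 120 350 250
```

```text
t 6.4 pos [0.4885 0.0646 0.0225] toolz [ 0.013 -0.003 -1.   ] tooly yaw 89.7 ylift -0.003 F [ 0.14 -0.37  0.62] M [ 0.03 -0.03 -0.09] g 0.0801 j7 1.2
scale 1.5625
6.45 [0.4885 0.0646 0.0225] [ 0.009  3.129 -0.005] [-0.37  0.53  0.18] 0.08015861990918823
scale 4.615384615384615
6.5 [0.4884 0.0646 0.0225] [ 0.009  3.129 -0.005] [-0.42  0.31 -0.14] 0.08009998715695321
```

View pics/c7.png

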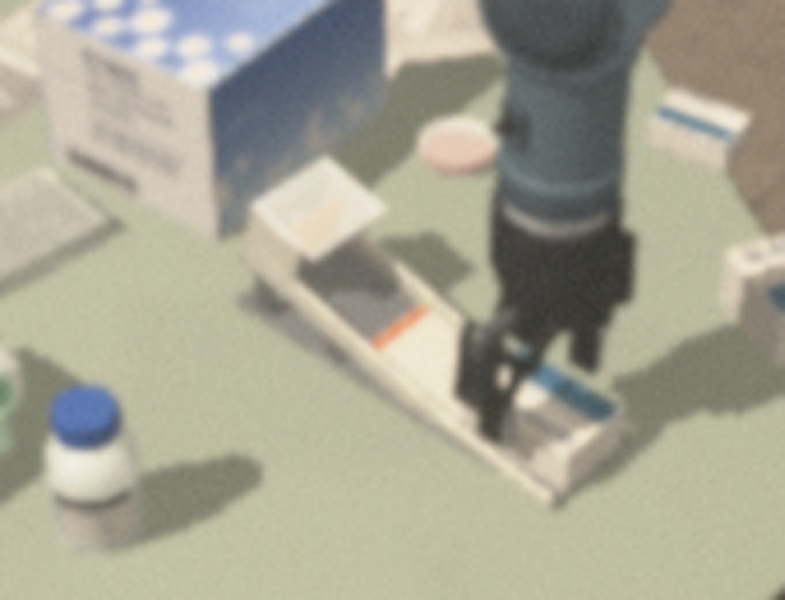

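View pics/w7.png

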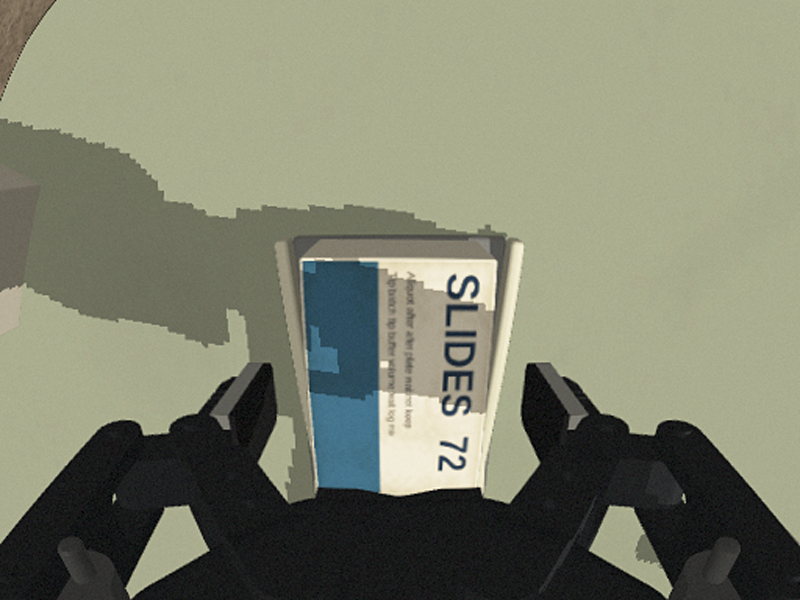

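Call:
apply_moves([
  {"jaw":80,"dx":0,"dy":0,"dz":30,"wx":0,"wy":0,"wz":0},
  {"jaw":80,"dx":0,"dy":0,"dz":35,"wx":0,"wy":0,"wz":0},
  {"jaw":0,"dx":-35,"dy":0,"dz":0,"wx":0,"wy":0,"wz":0},
  {"jaw":0,"dx":-35,"dy":0,"dz":0,"wx":0,"wy":0,"wz":0},
  {"jaw":0,"dx":0,"dy":0,"dz":0,"wx":0,"wy":0,"wz":0},
  {"jaw":0,"dx":0,"dy":0,"dz":0,"wx":0,"wy":0,"wz":0},
])

```text
t: 7.25
ee_pos: [0.4179, 0.0647, 0.0891]
ee_rot: [0.009, 3.127, -0.004]
contact_force: [0.2, 0.4, 1.0]
grip_width: 0.0069
```

```bash
python3 tool.py; python3 snap.py wrist w8
```

```text
t 7.25 pos [0.4179 0.0647 0.0891] toolz [ 0.015 -0.003 -1.   ] tooly yaw 89.7 ylift -0.003 F [0.21 0.43 0.96] M [-0.    0.05 -0.03] g 0.0069 j7 1.24
scale 1.5625
7.3 [0.4176 0.0647 0.0889] [ 0.009  3.128 -0.005] [-0.82 -0.97 -0.01] 0.0010628098422398888
```

View pics/w8.png

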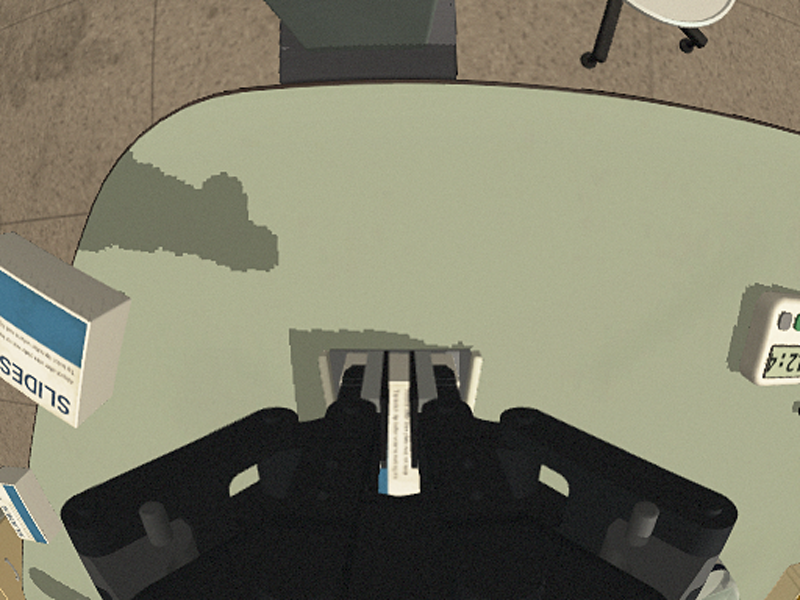

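Call:
apply_moves([
  {"jaw":0,"dx":0,"dy":0,"dz":-35,"wx":0,"wy":0,"wz":0},
  {"jaw":0,"dx":0,"dy":0,"dz":-28,"wx":0,"wy":0,"wz":0},
  {"jaw":0,"dx":0,"dy":0,"dz":-4,"wx":0,"wy":0,"wz":0},
  {"jaw":0,"dx":0,"dy":0,"dz":0,"wx":0,"wy":0,"wz":0},
])

```text
t: 7.8
ee_pos: [0.4239, 0.0655, 0.0217]
ee_rot: [0.012, 3.121, -0.001]
contact_force: [0.0, 0.1, 0.3]
grip_width: -0.0003
```

```bash
python3 tool.py
```

```text
t 7.8 pos [0.4239 0.0655 0.0217] toolz [ 0.02  -0.001 -1.   ] tooly yaw 89.6 ylift -0.001 F [0.02 0.09 0.27] M [-0.01  0.03 -0.03] g -0.0003 j7 1.17
```

Call:
apply_moves([
  {"jaw":0,"dx":6,"dy":-0.5,"dz":-2,"wx":0,"wy":0,"wz":0},
  {"jaw":0,"dx":6,"dy":0,"dz":-1,"wx":0,"wy":0,"wz":0},
  {"jaw":0,"dx":6,"dy":0,"dz":0,"wx":0,"wy":0,"wz":0},
  {"jaw":0,"dx":6,"dy":0,"dz":0,"wx":0,"wy":0,"wz":0},
])

```text
t: 8.3
ee_pos: [0.4496, 0.0648, 0.0202]
ee_rot: [0.013, 3.121, -0.002]
contact_force: [-1.3, -0.6, -0.5]
grip_width: -0.0001
```

```bash
python3 tool.py;  python3 snap.py side s9 165 155 325 275
```

```text
t 8.3 pos [0.4496 0.0648 0.0202] toolz [ 0.021 -0.001 -1.   ] tooly yaw 89.5 ylift -0.001 F [-1.31 -0.59 -0.46] M [-0.    0.39  0.03] g -0.0001 j7 1.18
scale 5.0
8.35 [0.4508 0.0649 0.0204] [ 1.300e-02  3.119e+00 -1.000e-03] [-0.74  0.51 -0.37] -0.00046802529616454146
```

View pics/s9.png

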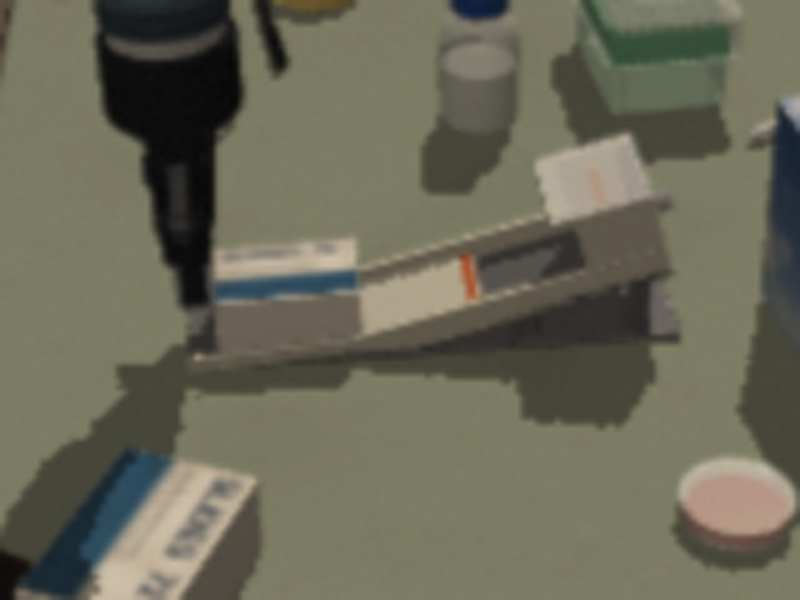

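Call:
apply_moves([
  {"jaw":0,"dx":6,"dy":-0.5,"dz":-1,"wx":0,"wy":-1,"wz":0},
  {"jaw":0,"dx":6,"dy":0,"dz":-1,"wx":0,"wy":-1,"wz":0},
  {"jaw":0,"dx":6,"dy":0,"dz":-0.5,"wx":0,"wy":-1,"wz":0},
  {"jaw":0,"dx":6,"dy":0,"dz":0,"wx":0,"wy":-1,"wz":0},
  {"jaw":0,"dx":6,"dy":0,"dz":0,"wx":0,"wy":-1,"wz":0},
])

```text
t: 8.98
ee_pos: [0.4807, 0.0643, 0.0173]
ee_rot: [0.012, 3.029, -0.002]
contact_force: [-1.2, -0.2, 0.2]
grip_width: 0.0
```

```bash
python3 tool.py;  python3 snap.py side s10 165 155 325 275
```

```text
t 8.975 pos [0.4807 0.0643 0.0173] toolz [ 0.112 -0.002 -0.994] tooly yaw 89.5 ylift -0.001 F [-1.2  -0.19  0.21] M [-0.02  0.44 -0.02] g 0.0 j7 1.13
scale 5.0
9.025 [0.4813 0.0643 0.0174] [ 1.200e-02  3.028e+00 -2.000e-03] [-0.83  0.15 -0.43] -0.0003638146449399034
```

View pics/s10.png

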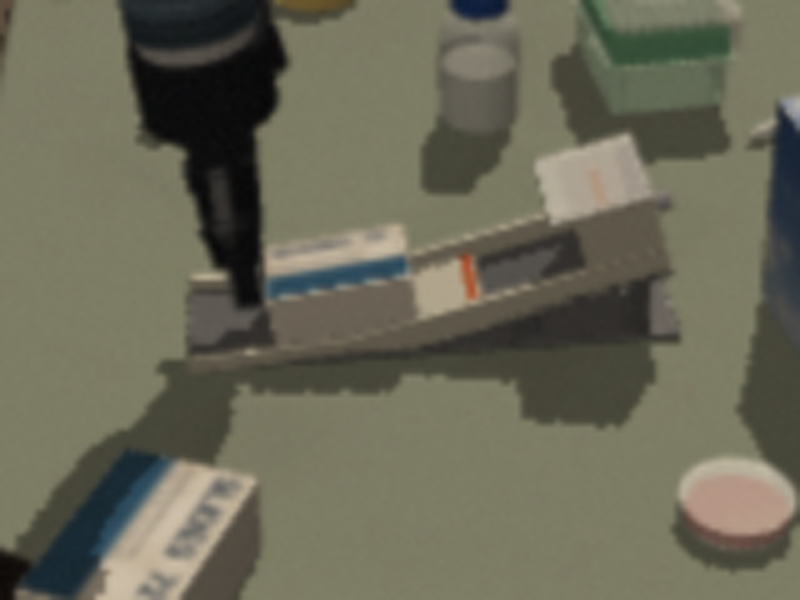

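Call:
apply_moves([
  {"jaw":0,"dx":6,"dy":0,"dz":0,"wx":0,"wy":-1.3,"wz":0},
  {"jaw":0,"dx":6,"dy":0,"dz":0,"wx":0,"wy":-1.3,"wz":0},
  {"jaw":0,"dx":6,"dy":0,"dz":0,"wx":0,"wy":-1.3,"wz":0},
  {"jaw":0,"dx":6,"dy":0,"dz":0,"wx":0,"wy":-1.3,"wz":0},
  {"jaw":0,"dx":6,"dy":0,"dz":0,"wx":0,"wy":-1.3,"wz":0},
  {"jaw":0,"dx":6,"dy":0,"dz":0.5,"wx":0,"wy":-1.3,"wz":0},
])

```text
t: 9.78
ee_pos: [0.5204, 0.0644, 0.018]
ee_rot: [0.012, 2.882, 0.0]
contact_force: [-0.6, 0.0, -1.1]
grip_width: 0.0001
```

```bash
python3 tool.py;  python3 snap.py side s11 165 155 325 275
```

```text
t 9.775 pos [0.5204 0.0644 0.018 ] toolz [ 0.257 -0.001 -0.966] tooly yaw 89.5 ylift 0.001 F [-0.63  0.01 -1.09] M [-0.03  0.54  0.  ] g 0.0001 j7 1.01
scale 5.0
9.825 [0.5208 0.0646 0.0181] [1.200e-02 2.881e+00 1.000e-03] [-0.7   0.07 -1.51] 9.109086168203513e-05
```

View pics/s11.png

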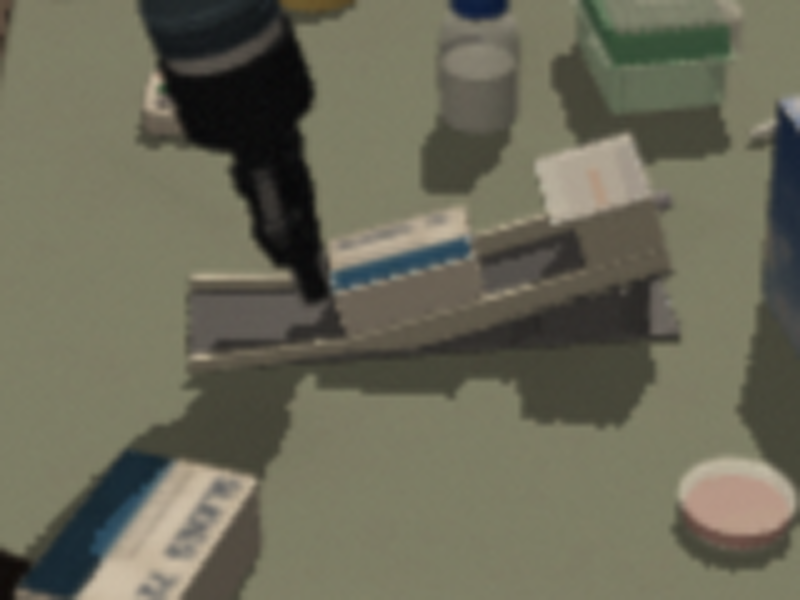

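Call:
apply_moves([
  {"jaw":0,"dx":5.8,"dy":0,"dz":1.2,"wx":0,"wy":0,"wz":0},
  {"jaw":0,"dx":5.8,"dy":0,"dz":1.2,"wx":0,"wy":0,"wz":0},
  {"jaw":0,"dx":5.8,"dy":0,"dz":1.2,"wx":0,"wy":0,"wz":0},
  {"jaw":0,"dx":5.8,"dy":0,"dz":1.2,"wx":0,"wy":0,"wz":0},
  {"jaw":0,"dx":5.8,"dy":0,"dz":1.2,"wx":0,"wy":0,"wz":0},
  {"jaw":0,"dx":5.8,"dy":0,"dz":1.2,"wx":0,"wy":0,"wz":0},
])

```text
t: 10.58
ee_pos: [0.5557, 0.0643, 0.0252]
ee_rot: [0.011, 2.885, -0.001]
contact_force: [-3.6, 0.3, 1.8]
grip_width: -0.0003
```

```bash
cat >> tool.py <<'E'
c,q=np.cos(np.radians(15)),np.sin(np.radians(15))
d=s['ee_pos']-[.6107,.064,.0247]
f=s['contact_force']
print("ramp x %.1f y %.1f z %.1f  | F along %.2f normal %.2f | tilt %.1f"%((d[0]*c+d[2]*q)*1e3,d[1]*1e3,(-d[0]*q+d[2]*c)*1e3,f[0]*c+f[2]*q,-f[0]*q+f[2]*c,np.degrees(np.arcsin(M[0,2]))))
E
python3 tool.py;  python3 snap.py side s12 165 155 325 275;python3 snap.py scene c12 180 120 350 250
```

```text
t 10.575 pos [0.5557 0.0643 0.0252] toolz [ 0.254 -0.002 -0.967] tooly yaw 89.5 ylift 0.0 F [-3.58  0.34  1.84] M [0.02 0.85 0.05] g -0.0003 j7 1.06
ramp x -53.0 y 0.3 z 14.7  | F along -2.98 normal 2.71 | tilt 14.7
scale 5.0
10.625 [0.5572 0.0644 0.0258] [ 0.012  2.883 -0.   ] [-1.46  0.23  0.54] 9.491739093654534e-05
scale 4.615384615384615
10.675 [0.5571 0.0644 0.0258] [ 0.012  2.882 -0.   ] [-0.7   0.02  0.42] 1.2279753383272561e-05
```

View pics/s12.png

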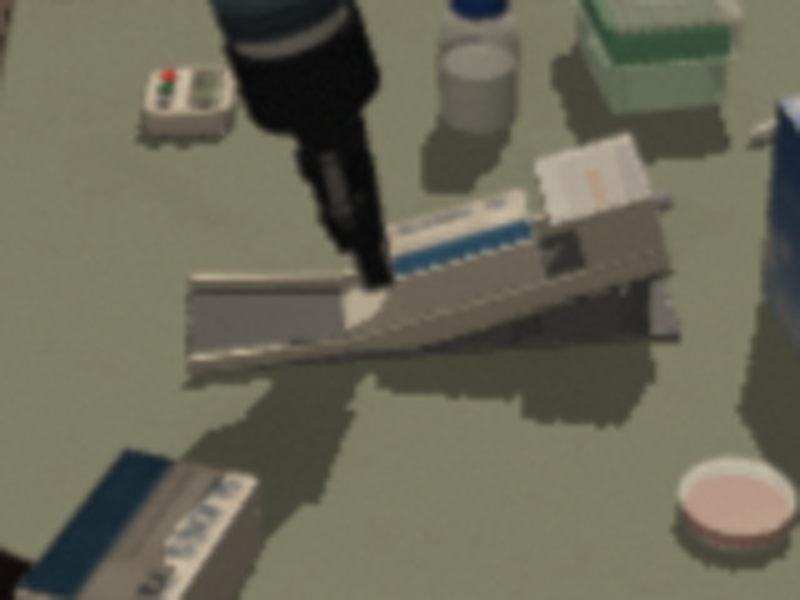

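View pics/c12.png

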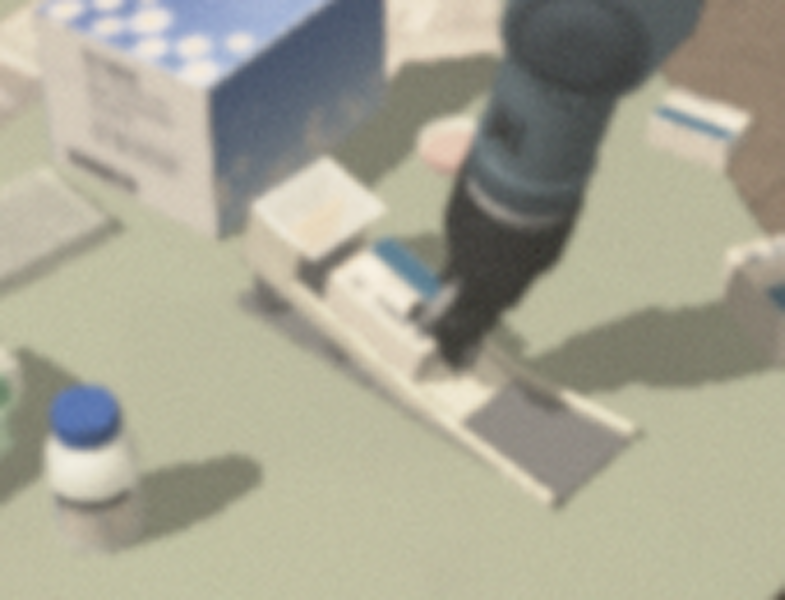

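Call:
apply_moves([
  {"jaw":0,"dx":4.8,"dy":0,"dz":1.0,"wx":0,"wy":0,"wz":0},
  {"jaw":0,"dx":4.8,"dy":0,"dz":1.0,"wx":0,"wy":0,"wz":0},
  {"jaw":0,"dx":4.8,"dy":0,"dz":1.0,"wx":0,"wy":0,"wz":0},
  {"jaw":0,"dx":4.8,"dy":0,"dz":1.0,"wx":0,"wy":0,"wz":0},
  {"jaw":0,"dx":4.8,"dy":0,"dz":1.0,"wx":0,"wy":0,"wz":0},
])

```text
t: 11.3
ee_pos: [0.5828, 0.0644, 0.0309]
ee_rot: [0.012, 2.882, -0.0]
contact_force: [-1.1, 0.1, -0.5]
grip_width: 0.0001
```

```bash
python3 tool.py;  python3 snap.py side s13 225 175 310 239;python3 snap.py wrist w13; python3 tool.py
```

```text
t 11.3 pos [0.5828 0.0644 0.0309] toolz [ 0.257 -0.001 -0.966] tooly yaw 89.5 ylift 0.001 F [-1.1   0.12 -0.45] M [-0.01  0.56  0.02] g 0.0001 j7 1.08
ramp x -25.4 y 0.4 z 13.2  | F along -1.18 normal -0.15 | tilt 14.9
scale 9.375
11.35 [0.5839 0.0644 0.0314] [0.012 2.88  0.   ] [-0.02 -0.33 -0.83] 0.0002110392133449257
scale 1.5625
11.4 [0.5837 0.0645 0.0315] [1.20e-02 2.88e+00 1.00e-03] [0.22 0.01 0.51] -0.00020224535737104257
t 11.4 pos [0.5837 0.0645 0.0315] toolz [ 0.259 -0.001 -0.966] tooly yaw 89.5 ylift 0.001 F [0.22 0.01 0.51] M [ 0.07  0.33 -0.01] g -0.0002 j7 1.08
ramp x -24.3 y 0.5 z 13.5  | F along 0.35 normal 0.44 | tilt 15.0
```

View pics/s13.png

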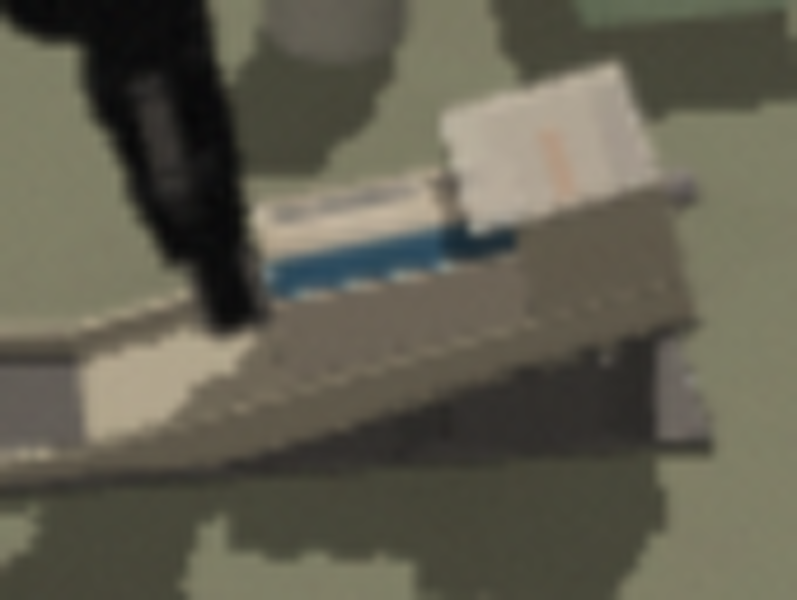

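View pics/w13.png

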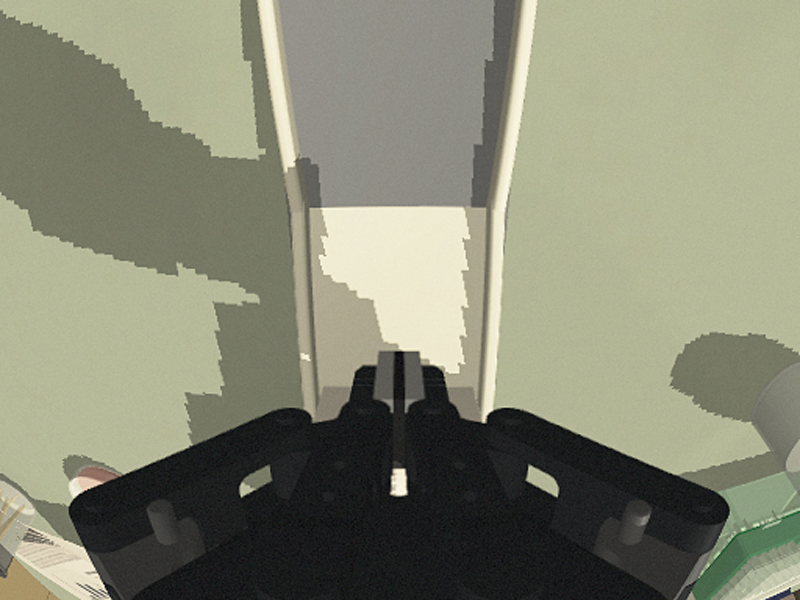

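Call:
apply_moves([
  {"jaw":0,"dx":2.9,"dy":0,"dz":0.6,"wx":0,"wy":0,"wz":0},
  {"jaw":0,"dx":2.9,"dy":0,"dz":0.6,"wx":0,"wy":0,"wz":0},
])

```text
t: 11.65
ee_pos: [0.5894, 0.0644, 0.0325]
ee_rot: [0.012, 2.881, 0.0]
contact_force: [-1.6, 1.0, -1.2]
grip_width: 0.0001
```

```bash
python3 tool.py
```

```text
t 11.65 pos [0.5894 0.0644 0.0325] toolz [ 0.258 -0.001 -0.966] tooly yaw 89.5 ylift 0.001 F [-1.62  1.04 -1.21] M [0.03 0.56 0.01] g 0.0001 j7 1.09
ramp x -18.6 y 0.4 z 13.0  | F along -1.88 normal -0.75 | tilt 14.9
```

Call:
apply_moves([
  {"jaw":0,"dx":2.4,"dy":0,"dz":0.5,"wx":0,"wy":0,"wz":0},
])

```text
t: 11.78
ee_pos: [0.5917, 0.0643, 0.0329]
ee_rot: [0.012, 2.881, 0.0]
contact_force: [-1.5, 0.7, -0.1]
grip_width: -0.0001
```

```bash
python3 tool.py
```

```text
t 11.775 pos [0.5917 0.0643 0.0329] toolz [ 0.257 -0.001 -0.966] tooly yaw 89.5 ylift 0.001 F [-1.49  0.68 -0.07] M [0.04 0.57 0.02] g -0.0001 j7 1.09
ramp x -16.2 y 0.3 z 12.8  | F along -1.45 normal 0.32 | tilt 14.9
```

Call:
apply_moves([
  {"jaw":0,"dx":1.9,"dy":0,"dz":0.4,"wx":0,"wy":0,"wz":0},
])

```text
t: 11.9
ee_pos: [0.5927, 0.0643, 0.0328]
ee_rot: [0.012, 2.884, -0.001]
contact_force: [-5.4, -0.1, 2.7]
grip_width: -0.0002
```

```bash
python3 tool.py
```

```text
t 11.9 pos [0.5927 0.0643 0.0328] toolz [ 0.255 -0.002 -0.967] tooly yaw 89.5 ylift 0.001 F [-5.42 -0.12  2.66] M [-0.02  1.2  -0.01] g -0.0002 j7 1.09
ramp x -15.3 y 0.3 z 12.5  | F along -4.54 normal 3.97 | tilt 14.8
```

Call:
apply_moves([
  {"jaw":0,"dx":1.9,"dy":0,"dz":0.4,"wx":0,"wy":0,"wz":0},
])

```text
t: 12.02
ee_pos: [0.5927, 0.0642, 0.0326]
ee_rot: [0.012, 2.887, -0.002]
contact_force: [-6.0, -0.2, 2.4]
grip_width: -0.0005
```

```bash
python3 tool.py
```

```text
t 12.025 pos [0.5927 0.0642 0.0326] toolz [ 0.251 -0.002 -0.968] tooly yaw 89.5 ylift -0.0 F [-5.98 -0.25  2.41] M [0.03 1.38 0.06] g -0.0005 j7 1.1
ramp x -15.3 y 0.2 z 12.3  | F along -5.15 normal 3.87 | tilt 14.6
```

Call:
apply_moves([
  {"jaw":0,"dx":1.5,"dy":0,"dz":0.3,"wx":0,"wy":0,"wz":0},
])

```text
t: 12.15
ee_pos: [0.5927, 0.0643, 0.0324]
ee_rot: [0.011, 2.89, -0.003]
contact_force: [-5.4, -0.0, 3.4]
grip_width: -0.0
```

```bash
python3 tool.py
```

```text
t 12.15 pos [0.5927 0.0643 0.0324] toolz [ 0.248 -0.003 -0.969] tooly yaw 89.5 ylift -0.001 F [-5.43 -0.04  3.38] M [ 0.02  1.16 -0.02] g -0.0 j7 1.1
ramp x -15.4 y 0.3 z 12.1  | F along -4.37 normal 4.67 | tilt 14.4
```

Call:
apply_moves([
  {"jaw":0,"dx":3.0,"dy":0,"dz":0.9,"wx":0,"wy":-0.4,"wz":0},
])

```text
t: 12.28
ee_pos: [0.5929, 0.0642, 0.0323]
ee_rot: [0.011, 2.889, -0.005]
contact_force: [-8.5, 0.2, 4.4]
grip_width: 0.0004
```

```bash
python3 tool.py
```

```text
t 12.275 pos [0.5929 0.0642 0.0323] toolz [ 0.25  -0.004 -0.968] tooly yaw 89.5 ylift -0.002 F [-8.52  0.16  4.45] M [0.07 1.85 0.04] g 0.0004 j7 1.09
ramp x -15.3 y 0.2 z 12.0  | F along -7.08 normal 6.50 | tilt 14.5
```

Call:
apply_moves([
  {"jaw":0,"dx":3.5,"dy":0,"dz":1.0,"wx":0,"wy":-0.4,"wz":0},
])

```text
t: 12.4
ee_pos: [0.5929, 0.0641, 0.032]
ee_rot: [0.011, 2.889, -0.007]
contact_force: [-8.1, 0.2, 3.9]
grip_width: 0.0
```

```bash
python3 tool.py
```

```text
t 12.4 pos [0.5929 0.0641 0.032 ] toolz [ 0.25  -0.006 -0.968] tooly yaw 89.5 ylift -0.004 F [-8.11  0.2   3.95] M [0.12 1.85 0.01] g 0.0 j7 1.09
ramp x -15.3 y 0.1 z 11.7  | F along -6.81 normal 5.91 | tilt 14.5
```

```bash
python3 snap.py side s14 225 175 310 239;python3 snap.py wrist w14; python3 tool.py
```

```text
scale 9.375
12.45 [0.5928 0.0642 0.0319] [ 0.011  2.889 -0.007] [-7.5   0.4   3.76] 8.492989731569322e-05
scale 1.5625
12.5 [0.5929 0.0642 0.032 ] [ 0.011  2.889 -0.007] [-7.37  1.05  3.15] 9.686135114310131e-05
t 12.5 pos [0.5929 0.0642 0.032 ] toolz [ 0.25  -0.006 -0.968] tooly yaw 89.6 ylift -0.004 F [-7.37  1.05  3.15] M [ 0.09  1.76 -0.05] g 0.0001 j7 1.09
ramp x -15.3 y 0.2 z 11.6  | F along -6.30 normal 4.95 | tilt 14.5
```

View pics/s14.png

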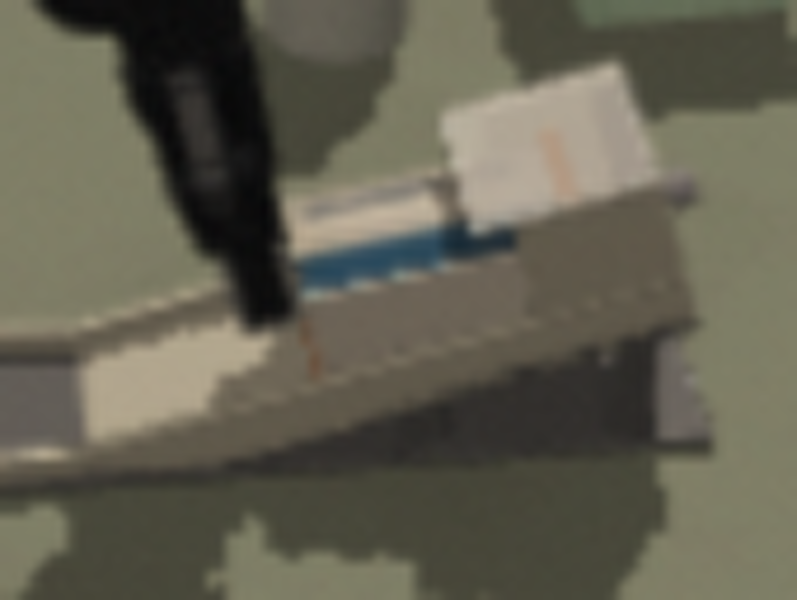

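View pics/w14.png

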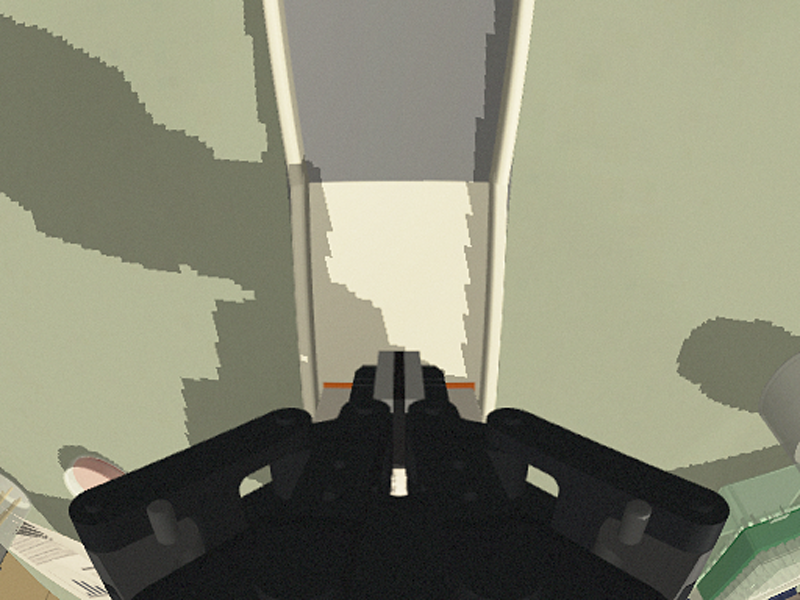

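Call:
apply_moves([
  {"jaw":0,"dx":4.0,"dy":0,"dz":2.2,"wx":0.2,"wy":-0.5,"wz":0},
])

```text
t: 12.62
ee_pos: [0.5935, 0.0639, 0.0324]
ee_rot: [0.011, 2.886, -0.004]
contact_force: [-3.4, -0.9, -2.4]
grip_width: -0.0001
```

```bash
python3 tool.py
```

```text
t 12.625 pos [0.5935 0.0639 0.0324] toolz [ 0.252 -0.004 -0.968] tooly yaw 89.6 ylift -0.002 F [-3.36 -0.92 -2.43] M [ 0.04  1.33 -0.03] g -0.0001 j7 1.09
ramp x -14.6 y -0.1 z 11.9  | F along -3.87 normal -1.48 | tilt 14.6
```

Call:
apply_moves([
  {"jaw":0,"dx":4.5,"dy":0,"dz":2.4,"wx":0.2,"wy":-0.5,"wz":0},
])

```text
t: 12.75
ee_pos: [0.5951, 0.0636, 0.033]
ee_rot: [0.011, 2.883, -0.0]
contact_force: [-6.0, 0.9, -3.2]
grip_width: -0.0
```

```bash
python3 tool.py
```

```text
t 12.75 pos [0.5951 0.0636 0.033 ] toolz [ 0.255 -0.001 -0.967] tooly yaw 89.6 ylift 0.001 F [-5.96  0.9  -3.15] M [0.1  1.54 0.07] g -0.0 j7 1.1
ramp x -12.9 y -0.4 z 12.1  | F along -6.57 normal -1.50 | tilt 14.8
```

Call:
apply_moves([
  {"jaw":0,"dx":4.5,"dy":0.3,"dz":1.7,"wx":0,"wy":-0.3,"wz":0},
])

```text
t: 12.88
ee_pos: [0.5967, 0.0636, 0.0329]
ee_rot: [0.011, 2.884, -0.002]
contact_force: [-6.7, -0.1, -4.2]
grip_width: -0.0001
```

```bash
python3 tool.py
```

```text
t 12.875 pos [0.5967 0.0636 0.0329] toolz [ 0.255 -0.002 -0.967] tooly yaw 89.6 ylift -0.0 F [-6.7  -0.07 -4.23] M [0.08 1.76 0.04] g -0.0001 j7 1.1
ramp x -11.4 y -0.4 z 11.5  | F along -7.56 normal -2.35 | tilt 14.8
```

Call:
apply_moves([
  {"jaw":0,"dx":4.5,"dy":0.3,"dz":1.7,"wx":0,"wy":-0.3,"wz":0},
])

```text
t: 13.0
ee_pos: [0.5969, 0.0636, 0.0326]
ee_rot: [0.011, 2.887, -0.005]
contact_force: [-12.9, 0.7, 6.4]
grip_width: -0.0
```

```bash
python3 tool.py
```

```text
t 13.0 pos [0.5969 0.0636 0.0326] toolz [ 0.251 -0.004 -0.968] tooly yaw 89.6 ylift -0.002 F [-12.93   0.71   6.42] M [0.08 2.62 0.06] g -0.0 j7 1.1
ramp x -11.3 y -0.4 z 11.2  | F along -10.83 normal 9.55 | tilt 14.6
```

Call:
apply_moves([
  {"jaw":0,"dx":4.5,"dy":0.3,"dz":2.8,"wx":0.2,"wy":-0.6,"wz":0},
])

```text
t: 13.12
ee_pos: [0.5974, 0.0636, 0.0332]
ee_rot: [0.011, 2.885, -0.002]
contact_force: [-5.7, 0.7, -2.5]
grip_width: -0.0002
```

```bash
python3 tool.py
```

```text
t 13.125 pos [0.5974 0.0636 0.0332] toolz [ 0.254 -0.002 -0.967] tooly yaw 89.6 ylift -0.0 F [-5.7   0.66 -2.53] M [0.12 1.81 0.03] g -0.0002 j7 1.1
ramp x -10.6 y -0.4 z 11.6  | F along -6.16 normal -0.97 | tilt 14.7
```

Call:
apply_moves([
  {"jaw":0,"dx":4.7,"dy":0.3,"dz":2.4,"wx":0.2,"wy":-0.5,"wz":0},
])

```text
t: 13.25
ee_pos: [0.5981, 0.0636, 0.0331]
ee_rot: [0.011, 2.884, 0.001]
contact_force: [-6.7, 0.0, -3.5]
grip_width: 0.0001
```

```bash
python3 tool.py
```

```text
t 13.25 pos [0.5981 0.0636 0.0331] toolz [ 0.254 -0.    -0.967] tooly yaw 89.6 ylift 0.002 F [-6.71  0.05 -3.54] M [0.12 1.98 0.02] g 0.0001 j7 1.1
ramp x -10.0 y -0.4 z 11.4  | F along -7.39 normal -1.69 | tilt 14.7
```

Call:
apply_moves([
  {"jaw":0,"dx":5.2,"dy":0.3,"dz":2.6,"wx":0,"wy":-0.5,"wz":0},
])

```text
t: 13.38
ee_pos: [0.5982, 0.0635, 0.033]
ee_rot: [0.011, 2.886, -0.002]
contact_force: [-10.7, 0.8, 2.0]
grip_width: -0.0
```

```bash
python3 tool.py
```

```text
t 13.375 pos [0.5982 0.0635 0.033 ] toolz [ 0.253 -0.002 -0.967] tooly yaw 89.6 ylift -0.0 F [-10.73   0.85   1.98] M [0.13 2.5  0.02] g -0.0 j7 1.1
ramp x -9.9 y -0.5 z 11.2  | F along -9.85 normal 4.69 | tilt 14.7
```

Call:
apply_moves([
  {"jaw":0,"dx":5.2,"dy":0.3,"dz":2.4,"wx":0,"wy":-0.5,"wz":0},
])

```text
t: 13.5
ee_pos: [0.5982, 0.0635, 0.0329]
ee_rot: [0.011, 2.887, -0.005]
contact_force: [-11.9, 0.1, 4.8]
grip_width: -0.0
```

```bash
python3 tool.py; python3 snap.py side s15 225 175 310 239;python3 snap.py wrist w15 190 215 330 320; python3 tool.py
```

```text
t 13.5 pos [0.5982 0.0635 0.0329] toolz [ 0.251 -0.004 -0.968] tooly yaw 89.6 ylift -0.002 F [-11.92   0.12   4.8 ] M [0.1  2.5  0.03] g -0.0 j7 1.1
ramp x -9.9 y -0.5 z 11.1  | F along -10.27 normal 7.73 | tilt 14.6
scale 9.375
13.55 [0.5982 0.0635 0.0329] [ 0.011  2.887 -0.005] [-11.53   0.3    2.77] -0.00025494402682180276
scale 5.714285714285714
13.6 [0.5983 0.0635 0.033 ] [ 0.011  2.887 -0.005] [-11.25   0.99   2.3 ] 6.845384305929307e-05
t 13.6 pos [0.5983 0.0635 0.033 ] toolz [ 0.252 -0.004 -0.968] tooly yaw 89.6 ylift -0.002 F [-11.25   0.99   2.3 ] M [0.13 2.41 0.02] g 0.0001 j7 1.1
ramp x -9.9 y -0.5 z 11.2  | F along -10.27 normal 5.14 | tilt 14.6
```

View pics/s15.png

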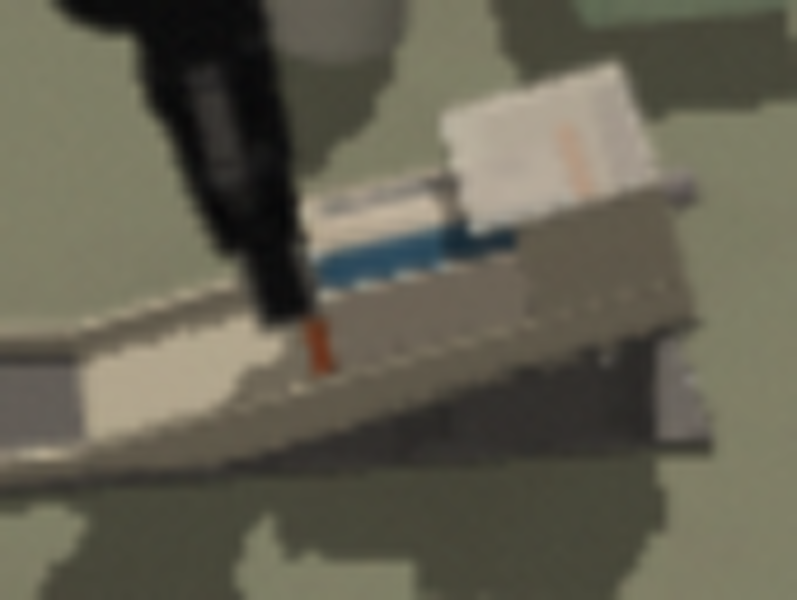

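View pics/w15.png

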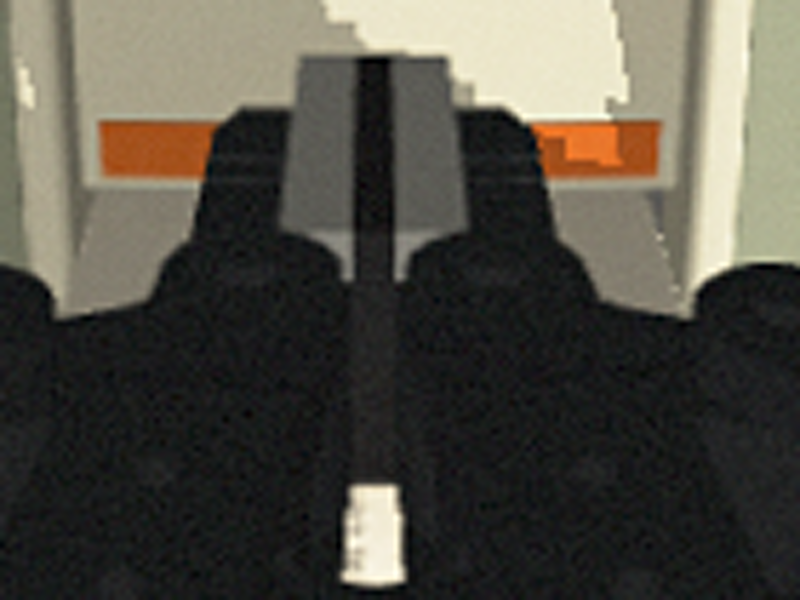

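Call:
apply_moves([
  {"jaw":0,"dx":5.2,"dy":0.3,"dz":3.4,"wx":0.2,"wy":-0.6,"wz":0},
])

```text
t: 13.72
ee_pos: [0.5987, 0.0636, 0.0336]
ee_rot: [0.011, 2.886, -0.002]
contact_force: [-6.9, 0.2, -4.0]
grip_width: -0.0002
```

```bash
python3 tool.py
```

```text
t 13.725 pos [0.5987 0.0636 0.0336] toolz [ 0.253 -0.002 -0.968] tooly yaw 89.6 ylift -0.0 F [-6.92  0.15 -4.04] M [0.08 2.   0.02] g -0.0002 j7 1.1
ramp x -9.3 y -0.4 z 11.7  | F along -7.73 normal -2.11 | tilt 14.6
```

Call:
apply_moves([
  {"jaw":0,"dx":5.2,"dy":0.3,"dz":2.8,"wx":0.2,"wy":-0.5,"wz":0},
])

```text
t: 13.85
ee_pos: [0.5991, 0.0635, 0.0336]
ee_rot: [0.011, 2.887, 0.001]
contact_force: [-7.2, 0.6, -4.4]
grip_width: -0.0001
```

```bash
python3 tool.py
```

```text
t 13.85 pos [0.5991 0.0635 0.0336] toolz [ 0.252 -0.001 -0.968] tooly yaw 89.6 ylift 0.001 F [-7.22  0.63 -4.44] M [ 0.17  2.02 -0.03] g -0.0001 j7 1.11
ramp x -8.9 y -0.5 z 11.6  | F along -8.13 normal -2.42 | tilt 14.6
```

Call:
apply_moves([
  {"jaw":0,"dx":6,"dy":0.3,"dz":2.8,"wx":0,"wy":-0.6,"wz":0},
])

```text
t: 13.98
ee_pos: [0.5999, 0.0634, 0.0332]
ee_rot: [0.011, 2.887, -0.002]
contact_force: [-8.6, 0.4, -4.2]
grip_width: 0.0001
```

```bash
python3 tool.py
```

```text
t 13.975 pos [0.5999 0.0634 0.0332] toolz [ 0.252 -0.002 -0.968] tooly yaw 89.6 ylift -0.0 F [-8.58  0.39 -4.2 ] M [0.12 2.15 0.11] g 0.0001 j7 1.1
ramp x -8.2 y -0.6 z 11.0  | F along -9.37 normal -1.84 | tilt 14.6
```

Call:
apply_moves([
  {"jaw":0,"dx":6,"dy":0.3,"dz":2.6,"wx":0,"wy":-0.5,"wz":0},
])

```text
t: 14.1
ee_pos: [0.6001, 0.0634, 0.0322]
ee_rot: [0.01, 2.89, -0.005]
contact_force: [-9.8, -0.3, -3.8]
grip_width: 0.0002
```

```bash
python3 tool.py
```

```text
t 14.1 pos [0.6001 0.0634 0.0322] toolz [ 0.249 -0.004 -0.968] tooly yaw 89.6 ylift -0.002 F [-9.81 -0.35 -3.78] M [0.19 2.37 0.09] g 0.0002 j7 1.1
ramp x -8.3 y -0.6 z 10.0  | F along -10.45 normal -1.12 | tilt 14.4
```

Call:
apply_moves([
  {"jaw":0,"dx":5.5,"dy":0.3,"dz":-0.5,"wx":0.2,"wy":-0.5,"wz":0},
  {"jaw":0,"dx":5.5,"dy":0.3,"dz":-1,"wx":0.2,"wy":-0.5,"wz":0},
])

```text
t: 14.35
ee_pos: [0.6009, 0.0636, 0.025]
ee_rot: [0.01, 2.892, 0.0]
contact_force: [-11.4, 0.8, 4.4]
grip_width: 0.0003
```

```bash
python3 tool.py; python3 snap.py side s16 225 175 310 239;python3 snap.py wrist w16 190 215 330 320; python3 tool.py
```

```text
t 14.35 pos [0.6009 0.0636 0.025 ] toolz [ 0.247 -0.001 -0.969] tooly yaw 89.6 ylift 0.001 F [-11.41   0.77   4.43] M [0.01 2.21 0.05] g 0.0003 j7 1.1
ramp x -9.4 y -0.4 z 2.8  | F along -9.87 normal 7.23 | tilt 14.3
scale 9.375
14.4 [0.601  0.0637 0.0247] [0.01  2.892 0.   ] [-8.45  0.15 -0.23] 1.6524504294012632e-05
scale 5.714285714285714
14.45 [0.601  0.0637 0.0248] [0.01  2.892 0.   ] [-9.04  1.23 -0.58] 0.00032274673520819646
t 14.45 pos [0.601  0.0637 0.0248] toolz [ 0.247 -0.001 -0.969] tooly yaw 89.6 ylift 0.001 F [-9.04  1.23 -0.58] M [0.18 2.09 0.04] g 0.0003 j7 1.1
ramp x -9.3 y -0.3 z 2.6  | F along -8.88 normal 1.78 | tilt 14.3
```

View pics/s16.png

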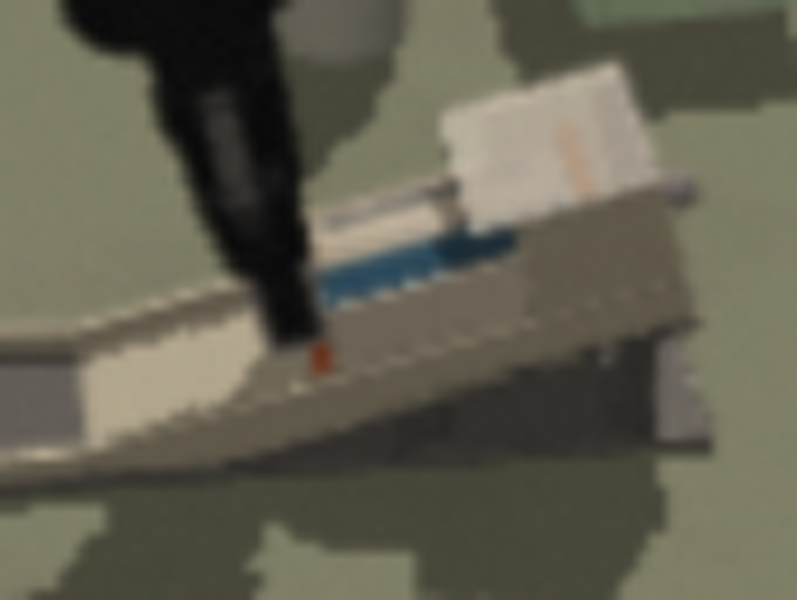

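View pics/w16.png

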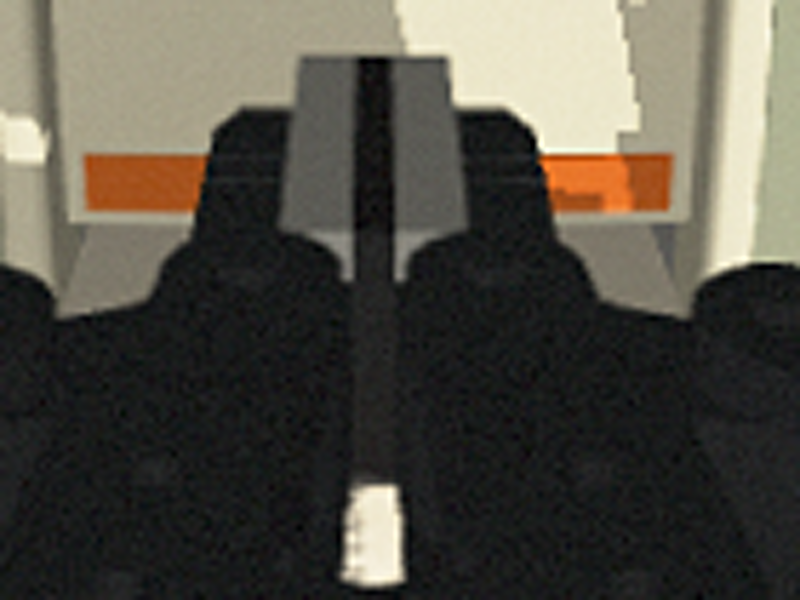

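Call:
apply_moves([
  {"jaw":0,"dx":2,"dy":0,"dz":-0.5,"wx":0,"wy":0,"wz":0},
  {"jaw":0,"dx":0.5,"dy":0,"dz":0,"wx":0,"wy":0,"wz":0},
])

```text
t: 14.7
ee_pos: [0.6011, 0.0638, 0.0233]
ee_rot: [0.009, 2.897, -0.001]
contact_force: [-4.7, 0.2, 0.8]
grip_width: -0.0001
```

```bash
python3 tool.py; python3 snap.py side s17 225 175 310 239
```

```text
t 14.7 pos [0.6011 0.0638 0.0233] toolz [ 0.243 -0.001 -0.97 ] tooly yaw 89.7 ylift 0.0 F [-4.71  0.22  0.76] M [-0.01  1.03 -0.06] g -0.0001 j7 1.11
ramp x -9.6 y -0.2 z 1.1  | F along -4.36 normal 1.96 | tilt 14.0
scale 9.375
14.75 [0.6012 0.0637 0.0233] [ 9.000e-03  2.897e+00 -1.000e-03] [-6.09  0.84  0.87] -5.395539013858965e-05
```

View pics/s17.png

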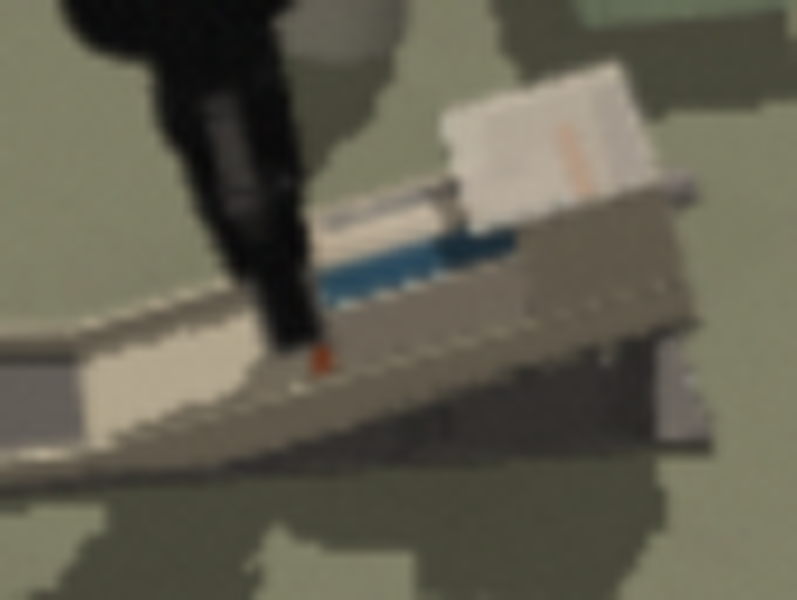

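Call:
apply_moves([
  {"jaw":0,"dx":-1,"dy":0,"dz":0,"wx":0,"wy":0,"wz":0},
  {"jaw":0,"dx":-1,"dy":0,"dz":0,"wx":0,"wy":0,"wz":0},
])

```text
t: 15.0
ee_pos: [0.6, 0.0639, 0.0235]
ee_rot: [0.009, 2.895, 0.0]
contact_force: [-1.0, -0.7, -1.4]
grip_width: 0.0002
```

```bash
python3 tool.py
```

```text
t 15.0 pos [0.6    0.0639 0.0235] toolz [ 0.244 -0.001 -0.97 ] tooly yaw 89.7 ylift 0.001 F [-0.97 -0.71 -1.39] M [-0.01  0.56 -0.03] g 0.0002 j7 1.1
ramp x -10.6 y -0.1 z 1.6  | F along -1.29 normal -1.09 | tilt 14.1
```

Call:
apply_moves([
  {"jaw":0,"dx":-1.5,"dy":0,"dz":0,"wx":0,"wy":0,"wz":0},
  {"jaw":0,"dx":-1.5,"dy":0,"dz":0,"wx":0,"wy":0,"wz":0},
])

```text
t: 15.25
ee_pos: [0.5997, 0.0639, 0.0249]
ee_rot: [0.009, 2.889, 0.002]
contact_force: [-0.6, 0.4, -1.3]
grip_width: -0.0001
```

```bash
python3 tool.py; python3 snap.py side s18 225 175 310 239; python3 snap.py wrist w18 190 215 330 320
```

```text
t 15.25 pos [0.5997 0.0639 0.0249] toolz [ 0.25   0.    -0.968] tooly yaw 89.6 ylift 0.002 F [-0.58  0.41 -1.29] M [-0.03  0.46  0.03] g -0.0001 j7 1.1
ramp x -10.5 y -0.1 z 3.0  | F along -0.90 normal -1.10 | tilt 14.5
scale 9.375
15.3 [0.5997 0.0639 0.025 ] [9.000e-03 2.889e+00 2.000e-03] [ 0.23  0.56 -1.08] 0.00022157994272131381
scale 5.714285714285714
15.35 [0.5997 0.064  0.025 ] [9.000e-03 2.889e+00 2.000e-03] [-0.96  0.55 -0.1 ] 0.00027854122083166924
```

View pics/s18.png

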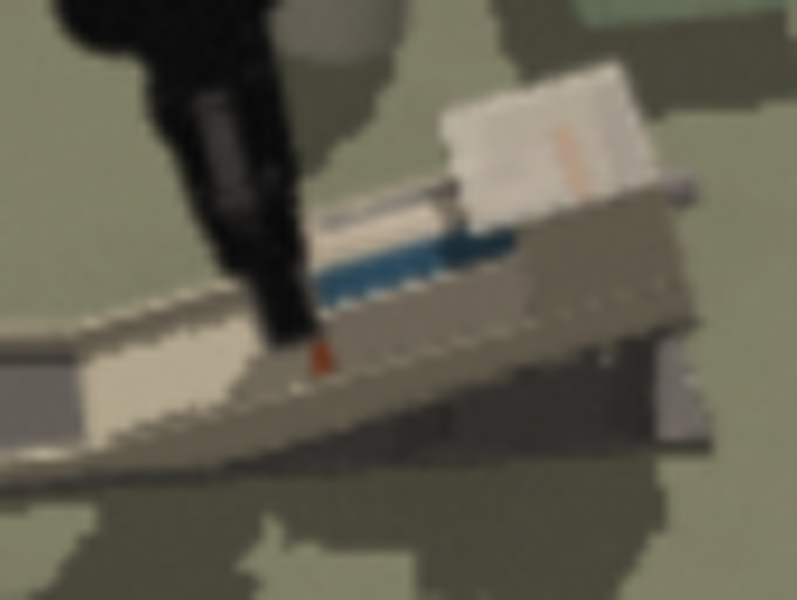

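View pics/w18.png

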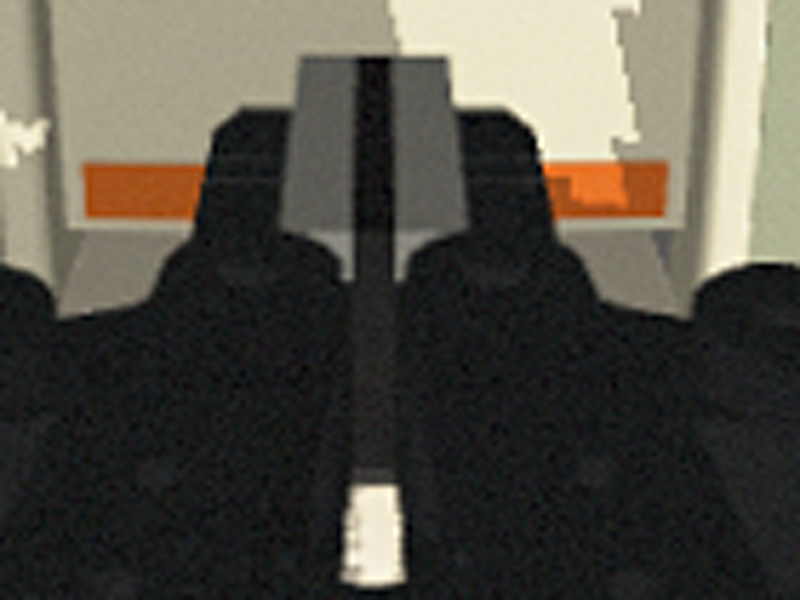

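Call:
apply_moves([
  {"jaw":0,"dx":-3,"dy":0,"dz":-0.7,"wx":0,"wy":0,"wz":0},
  {"jaw":0,"dx":-5,"dy":0,"dz":-1,"wx":0,"wy":0,"wz":0},
  {"jaw":0,"dx":-10,"dy":0,"dz":0,"wx":0,"wy":0,"wz":0},
  {"jaw":0,"dx":-20,"dy":0,"dz":10,"wx":0,"wy":0,"wz":0},
  {"jaw":0,"dx":-30,"dy":0,"dz":40,"wx":0,"wy":0,"wz":0},
  {"jaw":0,"dx":-10,"dy":0,"dz":50,"wx":0,"wy":0,"wz":0},
  {"jaw":0,"dx":0,"dy":0,"dz":40,"wx":0,"wy":0,"wz":0},
])

```text
t: 16.23
ee_pos: [0.5154, 0.0638, 0.1634]
ee_rot: [0.007, 2.894, 0.001]
contact_force: [-0.3, 0.3, -0.5]
grip_width: -0.0
```

```bash
python3 tool.py; python3 snap.py side s19 225 175 310 239; python3 snap.py scene c19 210 140 300 208;python3 snap.py wrist w19
```

```text
t 16.225 pos [0.5154 0.0638 0.1634] toolz [ 0.245 -0.    -0.969] tooly yaw 89.7 ylift 0.001 F [-0.29  0.3  -0.52] M [-0.01  0.22  0.02] g -0.0 j7 1.22
ramp x -56.2 y -0.2 z 158.7  | F along -0.41 normal -0.43 | tilt 14.2
scale 9.375
16.275 [0.5196 0.0646 0.1693] [0.007 2.883 0.003] [ 1.23 -0.25  2.37] -9.359039493942039e-05
scale 8.823529411764707
16.325 [0.5201 0.0646 0.1677] [0.008 2.883 0.003] [-0.48  0.49  0.48] -0.00012922689353775428
scale 1.5625
16.375 [0.5185 0.0641 0.1651] [8.000e-03 2.887e+00 2.000e-03] [-0.33  0.91  0.36] 0.00017856248955362396
```

View pics/s19.png

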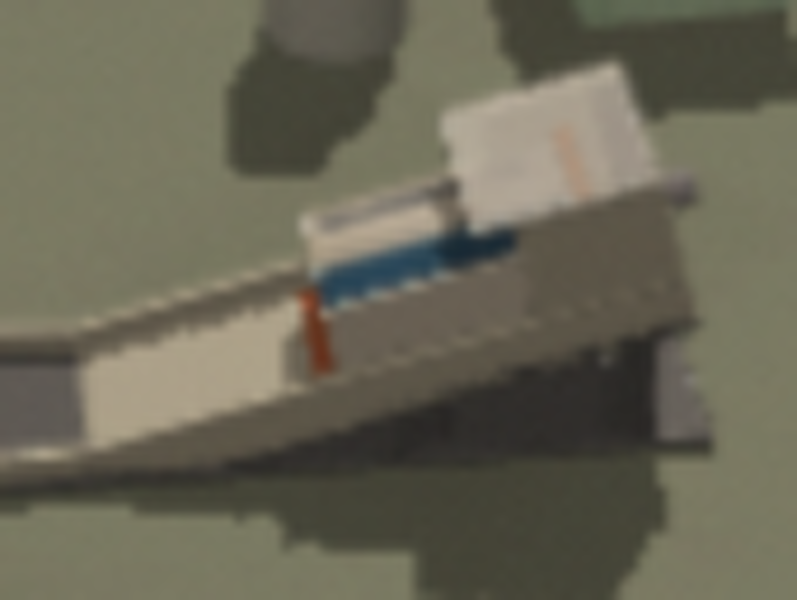

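View pics/c19.png

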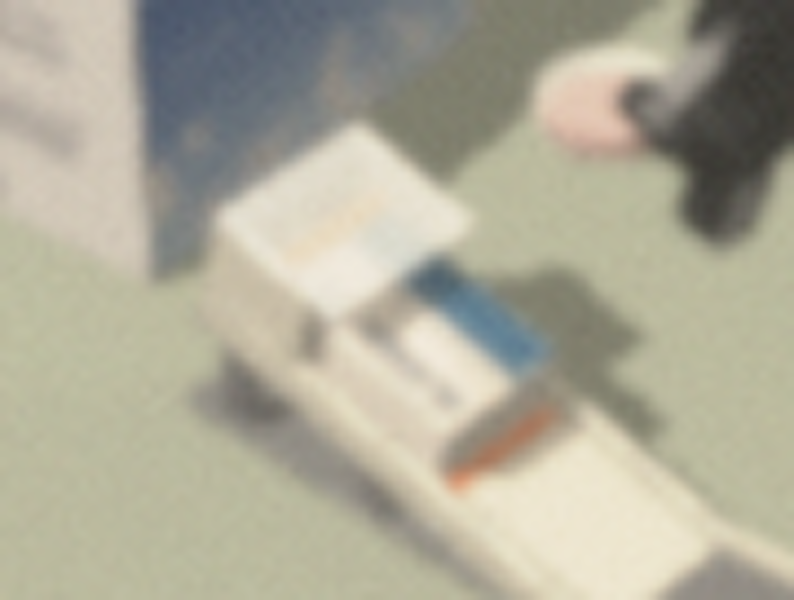

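View pics/w19.png

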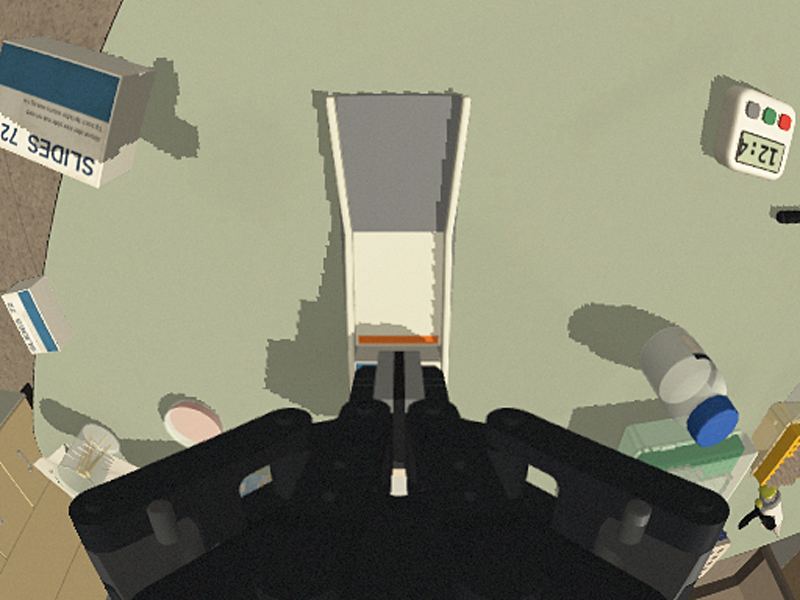

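Run:
```python
from h import *
import pickle
O=np.array([.6107,.064,.0247]);c,q=np.cos(np.radians(15)),np.sin(np.radians(15))
X=np.array([c,0,q]);Y=np.array([0,1,0]);Z=np.array([-q,0,c])
def box(x0,lift,dy=0):
    a=np.arcsin(lift/82)
    pts=[]
    for l,h in [(0,0),(0,34),(82,34),(82,0)]:
        for w in(-28,28):
            # pivot at far bottom
            rx=x0+82+(l-82)*np.cos(a)+0*h; rz=-6+(82-l)*np.sin(a)+h*np.cos(a); rx+=h*np.sin(a)
            pts.append(O+(X*rx+Y*(w+dy)+Z*rz)/1e3)
    return np.array(pts)
for nm,o,(x0,y0,x1,y1) in [("side","s19",(225,175,310,239)),("scene","c19",(210,140,300,208))]:
    p=pickle.load(open(f"pics/{o}.pkl","rb")); im=cv2.imread(f"pics/{o}_raw.png")[y0:y1,x0:x1]
    s=9; im=cv2.resize(im,None,fx=s,fy=s,interpolation=cv2.INTER_CUBIC)
    for B,col in [(box(0,0),(0,255,0)),(box(0,6),(0,0,255))]:
        uv=(proj(p,B)-[x0,y0]+.5)*s
        for i,j in [(0,1),(2,3),(0,2),(1,3),(2,4),(3,5),(0,6)]:
            cv2.line(im,tuple(map(int,uv[i])),tuple(map(int,uv[j])),col,1)
    cv2.imwrite(f"pics/ov_{nm}.png",im)
```

```text
(no output)
```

View pics/ov_side.png

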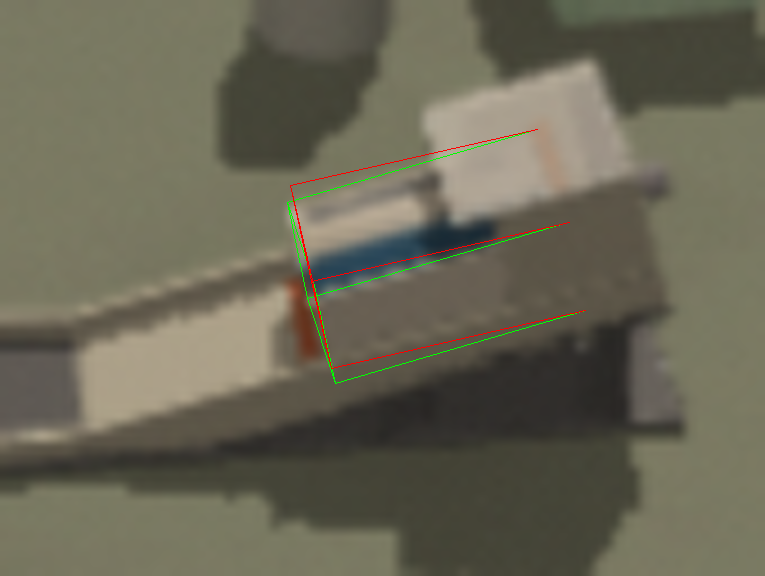

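View pics/ov_scene.png

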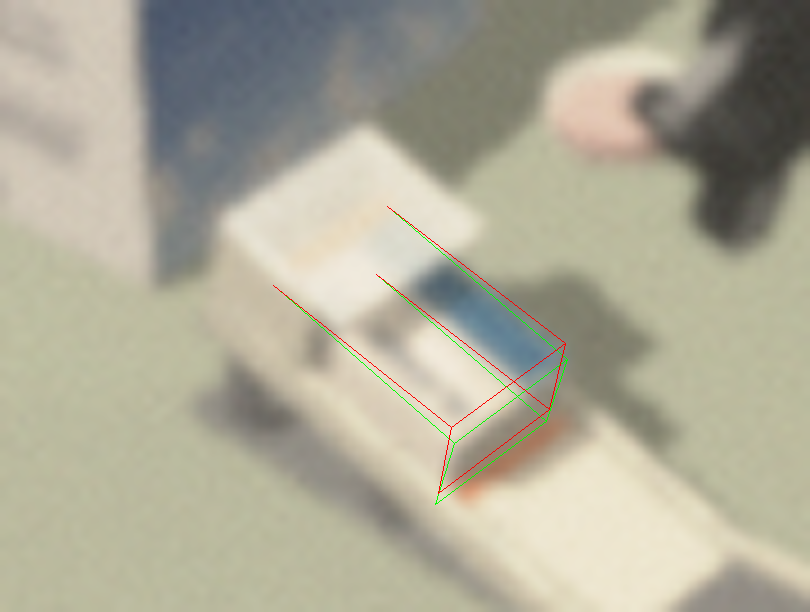

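Run:
```python
from plant import env
import cv2,numpy as np
im=env.snapshot("side")[:,:,::-1].astype(int); a=cv2.imread("pics/s19_raw.png").astype(int)
print("diff in box region",np.abs(im-a)[190:235,250:305].mean(), "max",np.abs(im-a)[190:235,250:305].max())
print(env.sign_off())
```

```text
diff in box region 0.6775757575757576 max 3
the job is handed in; nothing more can be done
None
```

The slide box is loaded in the dock: its near edge sits behind the lip and it stayed there by itself after I backed the arm away. I handed the job in at about 16.5 s; it reported no verdict.

**What I did**
- **Picking the box:** I took the middle of the three "SLIDES" boxes. Its top measured about 55 x 82 mm; the other two measured about 70 x 105 mm and 65 x 40 mm.
- **Placing it:** I gripped it across its width, turned it, and set it down flat and centred between the guides on the level foot.
- **Pushing it up:** With the closed fingers behind it, I slid it up the ramp under the cover. It met the plate at the predicted spot, and I pressed the plate about 7 mm. I then moved the fingers down about 8 mm while still pushing, and the near edge dropped behind the lip.

**Last checks**
- **Seating:** The outline predicted for a seated box matches the side picture, and a box still resting on the lip does not. In the scene picture the outline is about one pixel off, which is within the calibration.
- **Staying put:** When I backed the fingers off, the push force fell to about zero and the box did not follow. The last two side pictures of it are the same to within noise.
- **Force on the plate:** The highest push I read along the slope was about 11 N. That is the wrist reading after each move, so a brief peak in between would not show.
- **Not measured:** I had no direct reading of plate travel; I judged it from the pictures and the finger position.
- **Bystanders:** I moved nothing near them and saw no contact, but I did not measure their positions again at the end.

**What went wrong on the way:** The push stalled a few times against the plate because the fingers were also pressing the box down. I cured it by commanding a bit more lift.

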